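# Clamp a stuck jar in the crank-and-cam jar vice

## Robot

A 6-joint arm with a two-finger parallel gripper is mounted at the origin on a cart in front of the work surface, level with it; the furniture and walls round the work are solid. World frame = base frame: x ahead of the robot, y to its left, z up, the work surface at z = 0. Lengths are in m, angles in rad, forces in N, time in s.
With the tool pointing down it reaches from about 0.25 to 0.8 m from the base axis. Payload 3.9 kg.
Tool frame: the origin (TCP) lies at the very end of the fingers, on their centre line; the grasp point (between the pads) lies 19 mm behind it; z points along the fingers, y is the direction in which the jaws open and shut (so a half turn about z gives the same grasp; the last joint's range is limited). The gripper opens to 85 mm and grips with 20 to 120 N. Pads are 22 mm wide; open, the fingers measure 114 mm over their backs; the gripper's body (76 mm by 85 mm) begins 54 mm behind the grasp point. The pads swing forward as they close: fully open they stand 13 mm farther back than shut.
Start: joints at [1.116, 0.26, -0.138, 1.173, 0, 1.571], TCP at [0.231, 0.472, 0.231] pointing down, gripper open.
Joint ranges: [-2.78, 2.78], [-0.83, 1.72], [-1.28, 1.37], [-1.9, 2.12], [-1.57, 1.48], [-3.14, 3.14]. Speed limits (rad/s): [2.57, 2.57, 3.14, 3.14, 3.14, 3.14].

## Interface

Orientations are given as a 3x3 rotation matrix whose columns are the frame's x, y, z axes.
In Python, from station import r gives the robot as it stands.
- The arm moves only by the tool jog_arm, never from a script. Its arguments are lists of equal length, an entry for each row: "claw": the opening, from -1 (shut) to 1 (fully open), so that 0 is half open; "translation": the shift along the tool's x, y, z in units of 25 mm (1.0 is 25 mm), a list of three; "yaw": the turn about the tool's z in units of 6 degrees (1.0 is 6 degrees). In form: {"claw": [claw, ...], "translation": [[dx, dy, dz], ...], "yaw": [yaw, ...]}. A call has 1 to 20 rows; each row is the pose to reach, as a shift and turn from the pose commanded when the call began, along the tool's axes at that moment; what a row does not reach only later rows make up. A row lasts 1/12 s, in which the tool goes at most 41.7 mm and 7.16 degrees, less where a joint would pass 70% of its speed; a pose out of reach is approached as far as the arm can. A call with a gripper value outside its range is refused whole. The fingers move at their own pace and stop on an object; "force" is the grip in N (left out, the last holds). Time passes only in rows, so rows that repeat a pose let the fingers close. It gives the time, the measured TCP pose, the force and the opening at its end, in the units of the state.
- r.observe(): the state, without advancing time (a new reading comes with each control period).
- r.read_camera(name): name is "scene" or "top"; returns the picture (400x640x3 uint8, red, green, blue); there is no depth.
- r.camera_info(name): a dict with "mtx" (3x3 intrinsics, pixels), "R" (3x3) and "t" (3): a world point X has camera coordinates R X + t. Camera axes: x right, y down, z forward; pixel columns grow to the right and rows downward; lengths in m; the calibration is good to about 2 mm. A picture is of the moment at which its call begins. camera_info takes no time and is no camera call.
- r.finish_job(): hands the job in, once; it reports no verdict.
Trained networks look in the newest picture that a camera, given by its name, has taken for a name from the list of things; names that differ only in an ending like _2 or _b are one class to them, and where a whole thing is asked for, a point or a joint stands for the part that bears it (a point fixed in the world has none). Each returns a list of dicts, best first, with "conf" (0 to 1); they miss things now and then, are a little off and sometimes report something else, mostly with a low value. They report only what shows in the picture. A call takes as long as a camera call. They do not tell look-alikes from the thing itself.
- r.boxes_of(label, camera): "bbox" ([left, top, width, height] in pixels, round what is visible of it).
- r.outline_of(label, camera): "pixels" (400x640 bool, what is visible of it) and "bbox" ([left, top, width, height] in pixels, round what is visible of it).
- r.place_of(label, camera): "location" ([column, row] in pixels: a listed point, or the origin of a listed thing).
The state is a dict: "t": time; "joint_pos": joint angles; "joint_vel": joint speeds; "tau": joint torques, N m; "eef_pos": TCP position; "orientation": TCP orientation; "wrist_force": force on the tool from outside, world axes, zero at the start; "torque": the same for the moment, N m; "grip_width": opening from 0.0 (shut) to 1.0 (fully open).
Only numpy, scipy, OpenCV 4.12 (cv2) and the standard library are available. Lean on these libraries where they do the work, as an engineer would, in place of code of your own. Each camera call takes 0.05 s, during which the arm holds its last target. There are 200 camera calls.

## Task

The lid of the red-lidded jar is stuck: stand the jar upright on the white board, between the V jaw and the sliding jaw of the jar vice, then turn the crank clockwise (seen from above) until the roller rests in the flat of the cam, so that the jar stays firmly clamped when you let go. Do not shove the vice along the worktop, do not drop the jar, and leave the tin and the salt cellar where they stand.

Things in the scene. Friction and masses are not known exactly. Their poses are not given: they have to be found in the camera images.
- vice: jar vice: white plastic board 170 x 310 mm, loose on four rubber feet (4 kg in all; its crank end slides if pushed sideways with over 15 to 20 N). Origin: centre of its underside, z up; y along the 310 mm length from the jaws (-y) to the crank (+y). Upper face at z = 22 mm. Fixed aluminium V jaw with rubber faces, opening to +y, at y = -150 to -100 mm, 120 mm wide, top at z = 64 mm
- vice_seat (a point): point on the board's upper face (22 mm above the worktop) under the jar's axis when the jar is pressed into the V jaw; axes as the vice's. With the sliding jaw open the jar fits in with its axis 0 to 9 mm to +y of this point; clamping pushes it home. Fingers that hold the jar from the vice's +x and -x sides stay clear of both jaws
- guide_block (a point): middle of the top of the vice's aluminium guide block, 90 mm (vice x) by 24 mm (vice y), 62 mm above the worktop, between sliding jaw and crank. Fixed on the vice
- cam_centre (a point): centre of the steel plate cam (10 mm thick) under the crank arm; the jaw's 14 mm roller runs on its rim, on the vice's -y side. Turning clockwise from above: low round part of 16 mm radius (jaw open; the start), a rise over 2.4 rad to 40 mm radius, one flat 0.55 rad (22 mm) long, then a sudden drop to the low part (jaw springs open; one can crank on round). The point is fixed on the vice
- crank_axis (a point): point on the upright axis of crank and cam, 92 mm above the worktop, level with the middle of the knob; fixed on the vice. The crank is set on the shaft's spline at another angle each time, so its direction does not tell where the flat is: that must be felt (or the cam seen). From the start the middle of the flat is 2.9 to 5.1 rad of clockwise turn away
- crank_knob (a point): middle of the crank's upright black knob, 21 mm thick, 43 mm tall (70 to 113 mm above the worktop), spinning freely on its pin, 55 mm from the axis. Push-back felt: up to 2 N before the jaw meets the jar, then 3 growing to 7 N; at the flat it flips to a forward pull of 5 to 10 N that fades to 0 at mid-flat, where the crank stays if let go. Let go on the rise, it runs back
- moving_jaw: sliding jaw: aluminium plate with a rubber face, 64 mm wide, 24 to 64 mm above the worktop; sprung; its face looks to the vice's -y and is 41 mm from the seat point when open. It presses the jar with 23 to 33 N when the roller is in the flat; it meets the jar 0.8 to 1.5 rad of crank turn before that. Its origin is not on the face but 121 mm behind it (vice +y)
- jar_mid (a point): jar: glass jar with a paper label and a red lid, six-sided with rounded corners, 55 mm over the flats, 62 mm over the corners, 86 mm tall; lid 56 mm in diameter, 75 to 86 mm up; 0.25 to 0.47 kg. The point is on its axis 43 mm above its foot, z up. Starts upright on the worktop in one of three places, which it, the tin and the salt cellar share out
- tin: bystander: closed food tin, 75 mm in diameter, 58 mm tall, origin at the centre of its underside
- salt_cellar: bystander: round wooden salt cellar near the front of the worktop, 70 mm in diameter, 68 mm tall, origin at the centre of its underside
There are look-alikes about, which are no part of the job. What is shaped like the part that bears jar_mid but blue or orange is not meant.

How it is judged:
On the way, in this order (a step that is already met when the one before it is completed fails the run):
1. the jar stands upright between the jaws of the vice, let go (horizontal distance between jar_mid and vice_seat below 0.02 m and z of jar_mid in the frame of vice_seat below 0.047 m and angle between jar_mid's own z axis and vertical below 0.1 rad and contact force between the fingers and jar below 0.1 N), for 0.2 s.
2. the jar is pressed into the V jaw by the sliding jaw (contact force between moving_jaw and jar above 15 N), for 0.2 s.
At the end, for the whole second after the job is handed in: The jar stands upright (within 6 degrees) on the board within 12 mm of the seat point, the sliding jaw presses on it with more than 18 N and is at rest (under 10 mm/s), with the crank let go: the roller is in the flat of the cam (contact force between moving_jaw and jar above 18 N and horizontal distance between jar_mid and vice_seat below 0.012 m and z of jar_mid in the frame of vice_seat below 0.049 m and angle between jar_mid's own z axis and vertical below 0.1 rad and linear speed of moving_jaw below 0.01 m/s); the robot touches nothing.
It fails at once if the vice is shoved more than 20 mm along the worktop (distance of vice from where it was at the start of the episode above 0.02 m).
It fails at once if the tin is moved by more than 30 mm (distance of tin from where it was at the start of the episode above 0.03 m).
It fails at once if the salt cellar is moved by more than 30 mm (distance of salt_cellar from where it was at the start of the episode above 0.03 m).
It fails at once if the jar is dropped: it falls free faster than 0.6 m/s (contact force between the fingers and jar below 0.1 N and linear speed of jar above 0.6 m/s).
It also fails if it takes over 72 s, if anything falls off the work surface, if the arm or the gripper's body presses on something with over 40 N, if the wrist force passes 120 N, or if a joint passes its speed limit or range.

## Working session

There is one attempt and no reset: what is moved stays moved. The work goes in short steps, Python scripts to look and compute and a tool call to move; the robot and the scene stay as the last step left them, time stands still between calls to the robot, and variables do not carry over. Pictures are saved under pics/ and viewed, about 8 in all and at most 12, crops included, and the job is handed in when it is done.

Besides the shell and the picture viewer there is one more tool, called after "Call:" by a JSON object that holds its "op" and its "data". jog_arm: Moves the arm, as the interface text tells. Its arguments: {"type":"object","properties":{"claw":{"type":"array"},"translation":{"type":"array"},"yaw":{"type":"array"},"force":{"type":"number"}},"required":["claw","translation","yaw"]}

```bash
mkdir -p pics
cat > h.py <<'E'
from station import r
import numpy as np, cv2
def info(c):
    d=r.camera_info(c); return np.array(d["mtx"]),np.array(d["R"]),np.array(d["t"])
def ray(c,px,z):
    K,R,t=info(c); d=R.T@np.linalg.solve(K,[px[0],px[1],1.]); o=-R.T@t
    return o+d*(z-o[2])/d[2]
def proj(c,X):
    K,R,t=info(c); p=K@(R@np.array(X,float)+t); return p[:2]/p[2]
def shot(c,n):
    im=np.array(r.read_camera(c)); cv2.imwrite("pics/"+n,im[:,:,::-1]); return im
E
python3 - <<'E'
from h import *
np.set_printoptions(precision=3,suppress=True)
a=shot("scene","s0.png");b=shot("top","t0.png")
Z=dict(vice_seat=.022,guide_block=.062,cam_centre=.075,crank_axis=.092,crank_knob=.092,jar_mid=.043,tin=0,salt_cellar=0)
for c in("top","scene"):
    K,R,t=info(c);print(c,"cam at",-R.T@t)
    for n,z in Z.items():
        for d in r.place_of(n,c)[:4]: print(n,round(d["conf"],2),np.array(d["location"]),ray(c,d["location"],z))
s=r.observe();print(s["t"],s["eef_pos"],np.array(s["orientation"]),s["grip_width"],s["wrist_force"])
E
```

```text
top cam at [-0.676 -0.37   1.642]
vice_seat 0.84 [352.6 217.9] [ 0.493 -0.073  0.022]
guide_block 0.97 [374.9 221.4] [ 0.477 -0.165  0.062]
cam_centre 0.55 [393.2 235.1] [ 0.43  -0.248  0.075]
crank_axis 0.67 [390.4 224.9] [ 0.459 -0.227  0.092]
crank_knob 0.73 [447.9 233.6] [ 0.491 -0.436  0.092]
crank_knob 0.39 [391.4 237. ] [ 0.407 -0.245  0.092]
jar_mid 0.88 [245.9 202.2] [0.411 0.345 0.043]
jar_mid 0.71 [227.1 193.8] [0.425 0.434 0.043]
jar_mid 0.52 [299. 182.] [0.579 0.185 0.043]
jar_mid 0.46 [220.9 177.2] [0.496 0.497 0.043]
tin 0.92 [279.4 210.2] [0.448 0.22  0.   ]
salt_cellar 0.54 [446.7 236.8] [ 0.544 -0.439  0.   ]
salt_cellar 0.25 [351.5 220.5] [ 0.496 -0.068  0.   ]
scene cam at [-0.256 -0.662  1.038]
vice_seat 0.56 [327.5 235. ] [ 0.481 -0.055  0.022]
guide_block 0.8 [351.2 242.9] [ 0.473 -0.154  0.062]
cam_centre 0.91 [368.4 269.3] [ 0.415 -0.259  0.075]
cam_centre 0.42 [262.4 206.7] [0.403 0.156 0.075]
crank_axis 0.79 [372.9 254.6] [ 0.455 -0.244  0.092]
crank_knob 0.42 [358.2 267. ] [ 0.392 -0.239  0.092]
jar_mid 0.88 [231.  190.1] [0.414 0.331 0.043]
jar_mid 0.66 [211.4 174.4] [0.426 0.454 0.043]
jar_mid 0.6 [225.  155.9] [0.533 0.503 0.043]
jar_mid 0.57 [290.8 185.8] [0.566 0.185 0.043]
tin 0.82 [261.9 208.7] [0.446 0.214 0.   ]
salt_cellar 0.79 [441.8 291.6] [ 0.537 -0.436  0.   ]
0.9 [0.231 0.472 0.231] [[-0.898  0.439  0.   ]
 [ 0.439  0.898  0.   ]
 [-0.     0.    -1.   ]] 0.9959645709793281 [-0.464 -0.103 -0.092]
```

View pics/t0.png

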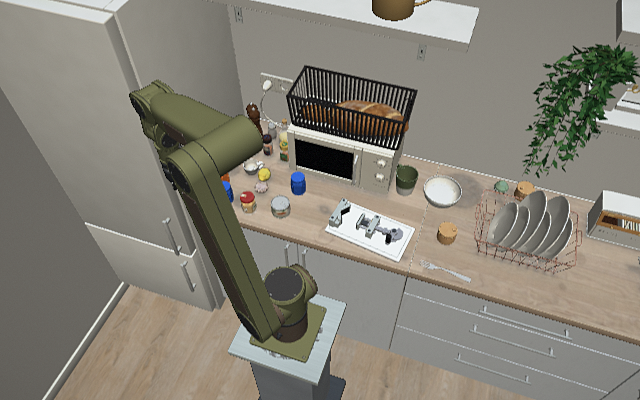

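View pics/s0.png

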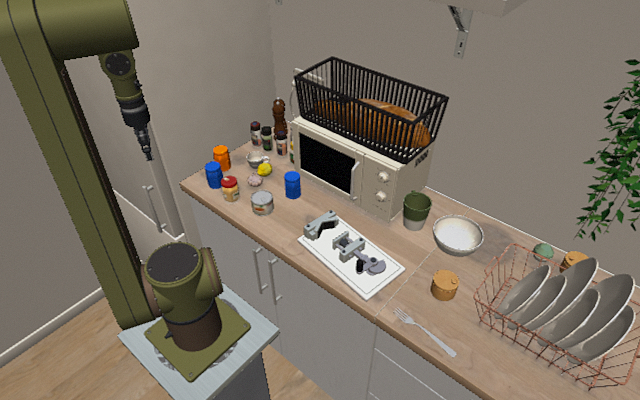

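Run:
```python
from h import *
np.set_printoptions(precision=4,suppress=True)
a=cv2.imread("pics/s0.png");b=cv2.imread("pics/t0.png")
f=lambda im,x,y,w,h,W,H:cv2.resize(im[y:y+h,x:x+w],(W,H),interpolation=cv2.INTER_CUBIC)
L=np.hstack([f(a,290,200,120,100,480,400),f(a,200,160,80,100,320,400)])
M=np.hstack([f(b,320,190,100,75,400,300),f(b,215,170,100,75,400,300)])
cv2.imwrite("pics/c0.png",np.vstack([L,M])[:600])
for c in("scene","top"):
    for o in r.outline_of("vice",c)[:1]:
        m=o["pixels"].astype(np.uint8); ys,xs=np.nonzero(m)
        p=np.array([ray(c,(x,y),.011)[:2] for x,y in zip(xs,ys)]).astype(np.float32)
        print(c,o["conf"],o["bbox"],cv2.minAreaRect(p*1000),cv2.boxPoints(cv2.minAreaRect(p*1000)))
    for d in r.place_of("vice",c)[:1]+r.place_of("moving_jaw",c)[:1]: print(d["conf"],d["location"],ray(c,d["location"],0),ray(c,d["location"],.045))
```

```text
Traceback (most recent call last):
  File "h.py", line 6, in ray
    K,R,t=info(c); d=R.T@np.linalg.solve(K,[px[0],px[1],1.]); o=-R.T@t
          ~~~~^^^
  File "h.py", line 4, in info
    d=r.camera_info(c); return np.array(d["mtx"]),np.array(d["R"]),np.array(d["t"])
ValueError: time passes only in moves, steps and waits
```

View pics/c0.png

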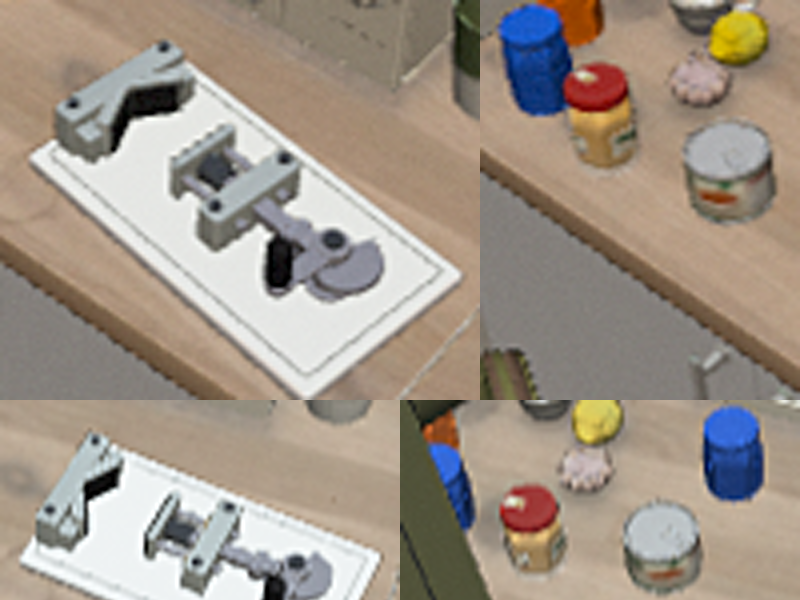

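```bash
cat > h.py <<'E'
from station import r
import numpy as np, cv2
_C={}
for c in("scene","top"):
    d=r.camera_info(c); _C[c]=(np.array(d["mtx"]),np.array(d["R"]),np.array(d["t"]))
def info(c): return _C[c]
def ray(c,px,z):
    K,R,t=info(c); d=R.T@np.linalg.solve(K,[px[0],px[1],1.]); o=-R.T@t
    return o+d*(z-o[2])/d[2]
def proj(c,X):
    K,R,t=info(c); p=K@(R@np.array(X,float)+t); return p[:2]/p[2]
def shot(c,n):
    im=np.array(r.read_camera(c)); cv2.imwrite("pics/"+n,im[:,:,::-1]); return im
E
python3 - <<'E'
from h import *
np.set_printoptions(precision=4,suppress=True)
for n,p,z in [("nl",(297.5,240),.022),("right",(405,268.75),.022),("bot",(366.25,299.5),.022),("far",(337.5,215.5),.022),("axis",(373,260),.084),("knobtop",(360.5,259),.113),("knobmid",(360,265.5),.092),("gb1",(361.5,239.5),.064),("gb2",(343.7,251.5),.064)]: print(n,ray("scene",p,z))
for n,p,z in [("nl",(325.5,230),.022),("right",(415,228.5),.022),("gb1",(378,216),.064),("gb2",(368,235),.064),("axis",(394,231),.084)]: print("top",n,ray("top",p,z))
P={}
for c in("scene","top"):
    o=r.outline_of("vice",c)[0]
    m=o["pixels"]; ys,xs=np.nonzero(m)
    p=np.array([ray(c,(x,y),.015)[:2] for x,y in zip(xs,ys)]).astype(np.float32)
    q=cv2.minAreaRect(p*1000)
    print(c,o["conf"],o["bbox"],q,cv2.boxPoints(q))
    for d in r.place_of("vice",c)[:1]+r.place_of("moving_jaw",c)[:1]: print(d["conf"],d["location"],ray(c,d["location"],0),ray(c,d["location"],.045))
E
```

```text
nl [0.4032 0.004  0.022 ]
right [ 0.5236 -0.3177  0.022 ]
bot [ 0.3616 -0.2941  0.022 ]
far [ 0.5716 -0.0234  0.022 ]
axis [ 0.4445 -0.2526  0.084 ]
knobtop [ 0.4039 -0.2367  0.113 ]
knobmid [ 0.3992 -0.24    0.092 ]
gb1 [ 0.5027 -0.1708  0.064 ]
gb2 [ 0.4301 -0.1592  0.064 ]
top nl [0.4032 0.0082 0.022 ]
top right [ 0.5252 -0.3148  0.022 ]
top gb1 [ 0.5041 -0.1692  0.064 ]
top gb2 [ 0.4067 -0.1582  0.064 ]
top axis [ 0.4422 -0.2464  0.084 ]
scene 0.75 [295.4, 207.0, 108.3, 94.8] ((471.02349853515625, -135.28030395507812), (347.67254638671875, 177.18650817871094), 80.24885559082031) [[ 354.2677 -291.6001]
 [ 528.8943 -321.6101]
 [ 587.7793   21.0395]
 [ 413.1527   51.0495]]
0.83 [346.4, 254.3] [ 0.4716 -0.1398  0.    ] [ 0.44   -0.1624  0.045 ]
0.28 [369.0, 269.0] [ 0.4696 -0.2278  0.    ] [ 0.4381 -0.2466  0.045 ]
top 0.84 [325.0, 195.9, 88.4, 63.6] ((472.9595947265625, -144.51724243164062), (323.7196960449219, 185.33645629882812), 81.78083801269531) [[ 358.1038 -291.4667]
 [ 541.5365 -317.9624]
 [ 587.8154    2.4322]
 [ 404.3827   28.9279]]
0.91 [370.3, 232.4] [ 0.4653 -0.1545  0.    ] [ 0.434  -0.1604  0.045 ]
```

```bash
cat > fit.py <<'E'
from h import *
from scipy.optimize import least_squares
np.set_printoptions(precision=4,suppress=True)
def T(p,v):
    c,s=np.cos(p[2]),np.sin(p[2]); return np.array([p[0]+c*v[0]-s*v[1],p[1]+s*v[0]+c*v[1],v[2]])
B=[((.085,-.155,.022)),((-.085,.155,.022)),((.085,.155,.022)),((-.085,-.155,.022))]
obs=[("scene",B[0],(297.5,240)),("scene",B[1],(405,268.75)),("scene",B[2],(366.25,299.5)),("scene",B[3],(337.5,215.5)),("top",B[0],(325.5,230)),("top",B[1],(415,228.5))]
f=lambda p:np.concatenate([proj(c,T(p,v))-q for c,v,q in obs])
s=least_squares(f,[.467,-.155,2.99],loss="soft_l1");p=s.x
print(p,f(p).round(1)); print("ux,uy",T(p,(1,0,0))-T(p,(0,0,0)),T(p,(0,1,0))-T(p,(0,0,0)))
np.save("vice.npy",p)
for n,z in (("vice_seat",.022),("guide_block",.062),("crank_axis",.092),("cam_centre",.075),("crank_knob",.092)):
    for c in("scene","top"):
        for d in r.place_of(n,c)[:2]:
            w=ray(c,d["location"],z)[:2]-p[:2]; cc,ss=np.cos(p[2]),np.sin(p[2]); print(n,c,round(d["conf"],2),"vice xy mm",1000*cc*w[0]+1000*ss*w[1],-1000*ss*w[0]+1000*cc*w[1])
def box(im,c,x0,x1,y0,y1,z,k,ox,oy,col):
    q=np.array([(proj(c,T(p,v))-(ox,oy)+.5)*k for v in((x0,y0,z),(x1,y0,z),(x1,y1,z),(x0,y1,z))]).astype(int)
    cv2.polylines(im,[q],True,col,1)
a=cv2.imread("pics/s0.png");b=cv2.imread("pics/t0.png")
def view(im,c,ox,oy,w,h,k):
    o=cv2.resize(im[oy:oy+h,ox:ox+w],None,fx=k,fy=k,interpolation=cv2.INTER_CUBIC)
    box(o,c,-.085,.085,-.155,.155,.022,k,ox,oy,(0,0,255)); box(o,c,-.06,.06,-.15,-.1,.064,k,ox,oy,(0,160,0)); return o
o1=view(a,"scene",292,203,118,100,5)
o2=view(b,"top",320,190,100,60,2) 
j=cv2.resize(a[172:207,218:242],None,fx=8.4,fy=8.4,interpolation=cv2.INTER_CUBIC)
C=np.zeros((600,800,3),np.uint8);C[:500,:590]=o1;C[:294,592:592+201]=j[:294,:201];j2=cv2.resize(b[187:217,235:257],None,fx=8.4,fy=8.4,interpolation=cv2.INTER_CUBIC);C[300:300+252,592:592+184]=j2[:252,:184]
cv2.imwrite("pics/c1.png",C)
E
python3 fit.py
```

```text
[ 0.4658 -0.156   2.9922] [-1.  -1.2  1.8  0.1  0.1  1.2 -1.6 -1.3 -0.3 -0.4  1.9  0.2]
ux,uy [-0.9889  0.1488  0.    ] [-0.1488 -0.9889  0.    ]
vice_seat scene 0.56 vice xy mm -0.1691594740949096 -102.22400368857332
vice_seat top 0.84 vice xy mm -14.837908932452253 -86.56970760788471
guide_block scene 0.8 vice xy mm -6.95281440366858 -2.688318888050206
guide_block top 0.97 vice xy mm -12.41501299704841 7.08014895146057
crank_axis scene 0.79 vice xy mm -2.2623553600447366 89.00488447575745
crank_axis top 0.67 vice xy mm -3.778933643074816 71.64056076393143
cam_centre scene 0.91 vice xy mm 34.772129331944285 108.93367447166372
cam_centre scene 0.42 vice xy mm 108.3588903907885 -299.66013382515723
cam_centre top 0.55 vice xy mm 21.946418031802366 95.94148737480289
crank_knob scene 0.42 vice xy mm 60.85358887524431 93.47420001946294
crank_knob top 0.73 vice xy mm -66.87753936449414 273.2734821388052
crank_knob top 0.39 vice xy mm 44.43755934046361 96.59238366086541
```

View pics/c1.png

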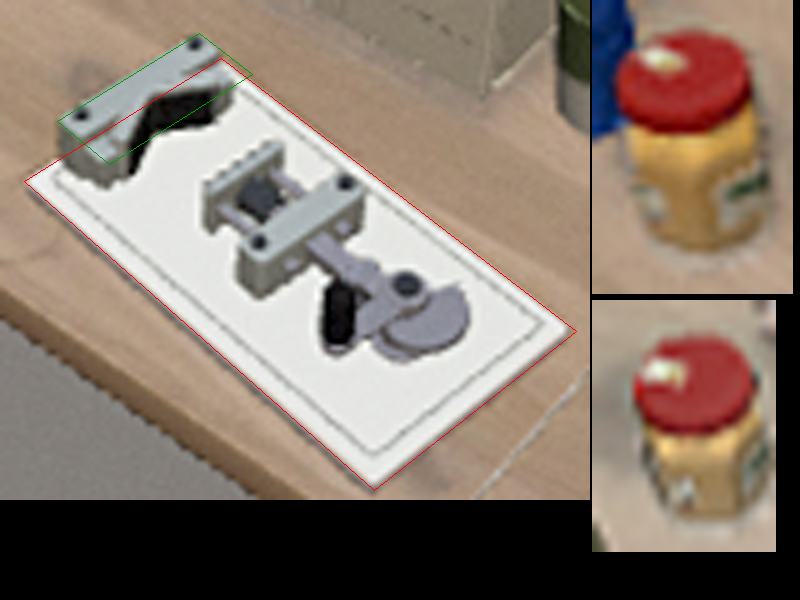

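Run:
```python
from h import *
np.set_printoptions(precision=1,suppress=True)
p=np.load("vice.npy");c,s=np.cos(p[2]),np.sin(p[2])
def V(q,z,cam="scene"):
    w=ray(cam,(292+q[0]/5-.5,203+q[1]/5-.5) if cam=="scene" else q,z)[:2]-p[:2]; return 1000*np.array([c*w[0]+s*w[1],-s*w[0]+c*w[1]])
for n,q,z in(("mj front L",(204,185),.064),("mj front R",(268,147),.064),("mj back R",(283,144),.064),("gb knobs1",(346,184),.066),("gb knob2",(260,243),.066),("hub",(408,283),.085),("knobtop",(339,287),.113),("knobbot",(335,347),.07),("Vapex top",(180,85),.064),("Vtip L",(110,162),.064)): print(n,V(q,z))
print("lid",ray("scene",(218+(684-592)/8.4-.5,172+72/8.4-.5),.086)*1e3, ray("top",(235+(695-592)/8.4-.5,187+(380-300)/8.4-.5),.086)*1e3)
R=np.array(r.observe()["orientation"]);e=np.array(r.observe()["eef_pos"])
print("units to jar", R.T@(np.array([.412,.337,.231])-e)/.025)
```

```text
mj front L [ 27.8 -49.3]
mj front R [-23.3 -46.7]
mj back R [-32.  -42.5]
gb knobs1 [-36.1   8.2]
gb knob2 [35.4  8.2]
hub [ 4.7 97.2]
knobtop [53.9 89.2]
knobbot [59.1 94.5]
Vapex top [ -18.8 -123.3]
Vtip L [  58.3 -101.6]
lid [414.2 335.1  86. ] [410.5 335.5  86. ]
units to jar [-8.9 -1.7  0. ]
```

Call:
{"op": "jog_arm", "data": {"claw": [1, 1, 1, 1, 1, 1, 1, 1, 1, 1, 1, 1], "translation": [[-1.5, -0.3, 0], [-3, -0.6, 0], [-4.5, -0.9, 0], [-6, -1.2, 0], [-7.5, -1.5, 0], [-8.9, -1.72, 0], [-8.9, -1.72, 1], [-8.9, -1.72, 2.2], [-8.9, -1.72, 3.4], [-8.9, -1.72, 4], [-8.9, -1.72, 4], [-8.9, -1.72, 4]], "yaw": [0.7, 1.4, 2.1, 2.8, 3.5, 4.17, 4.17, 4.17, 4.17, 4.17, 4.17, 4.17]}}

```text
t: 2.75
eef_pos: [0.4111, 0.3348, 0.1308]
orientation: [[-0.628, 0.778, -0.002], [0.778, 0.628, -0.001], [-0.0, -0.002, -1.0]]
wrist_force: [-0.5, -0.1, 0.1]
grip_width: 1.003
```

Run:
```python
from h import *
np.set_printoptions(precision=4,suppress=True)
s=r.observe();print(s["t"],s["eef_pos"],np.array(s["orientation"])[:,1])
a=shot("scene","s1.png")
cv2.imwrite("pics/c2.png",cv2.resize(a[100:220,170:290],None,fx=5,fy=5,interpolation=cv2.INTER_CUBIC)[:,:,::-1])
```

```text
2.75 [0.4111 0.3348 0.1308] [ 0.778   0.6282 -0.0021]
```

View pics/c2.png

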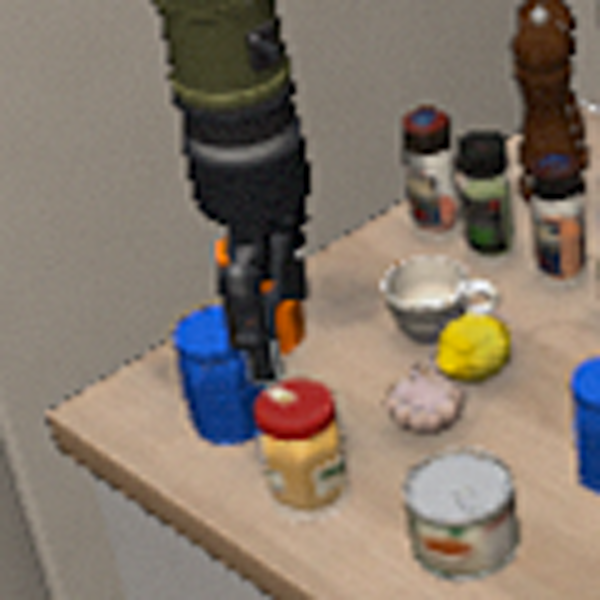

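Call:
{"op": "jog_arm", "data": {"claw": [1, 1, 1, 1, 1, 1, 1, -1, -1, -1, -1, -1, -1, -1, -1], "translation": [[0, 0, 0.6], [0, 0, 1.4], [0, 0, 2.2], [0, 0, 3], [0, 0, 3.7], [0, 0, 4], [0, 0, 4], [0, 0, 4], [0, 0, 4], [0, 0, 4], [0, 0, 4], [0, 0, 4], [0, 0, 4], [0, 0, 4], [0, 0, 4]], "yaw": [0, 0, 0, 0, 0, 0, 0, 0, 0, 0, 0, 0, 0, 0, 0], "force": 30}}

```text
t: 4.05
eef_pos: [0.4126, 0.3361, 0.0333]
orientation: [[-0.628, 0.778, 0.002], [0.778, 0.628, 0.002], [0.0, 0.003, -1.0]]
wrist_force: [-1.5, -1.4, 5.5]
grip_width: 0.698
```

Call:
{"op": "jog_arm", "data": {"claw": [-1, -1, -1, -1], "translation": [[0, 0, 0], [0, 0, 0], [0, 0, 0], [0, 0, 0]], "yaw": [0, 0, 0, 0], "force": 45}}

```text
t: 4.38
eef_pos: [0.4126, 0.3361, 0.0335]
orientation: [[-0.628, 0.778, 0.002], [0.778, 0.628, 0.002], [0.0, 0.003, -1.0]]
wrist_force: [-2.7, -0.7, 5.6]
grip_width: 0.69
```

Call:
{"op": "jog_arm", "data": {"claw": [0.7, 0.7, 0.7, 0.7, 0.7, -1, -1, -1, -1, -1, -1, -1], "translation": [[0, 0, 0], [0, 0, 0], [0, 0, 0], [0, 0, 0], [0, 0, 0], [0, 0, 0], [0, 0, 0], [0, 0, 0], [0, 0, 0], [0, 0, 0], [0, 0, 0], [0, 0, 0]], "yaw": [0, 0, 0, 0.7, 1.3, 1.3, 1.3, 1.3, 1.3, 1.3, 1.3, 1.3], "force": 40}}

```text
t: 5.38
eef_pos: [0.4121, 0.3356, 0.0319]
orientation: [[-0.518, 0.856, 0.001], [0.856, 0.518, 0.001], [0.0, 0.001, -1.0]]
wrist_force: [-0.5, -0.6, 6.3]
grip_width: 0.674
```

Call:
{"op": "jog_arm", "data": {"claw": [0.7, 0.7, 0.7, 0.7, 0.7, -1, -1, -1, -1, -1, -1, -1], "translation": [[0, 0, 0], [0, 0, 0], [0, 0, 0], [0, 0, 0], [0, 0, 0], [0, 0, 0], [0, 0, 0], [0, 0, 0], [0, 0, 0], [0, 0, 0], [0, 0, 0], [0, 0, 0]], "yaw": [0, 0, 0, 0.7, 1.2, 1.2, 1.2, 1.2, 1.2, 1.2, 1.2, 1.2], "force": 40}}

```text
t: 6.38
eef_pos: [0.4118, 0.3352, 0.0316]
orientation: [[-0.406, 0.914, 0.0], [0.914, 0.406, -0.0], [-0.0, 0.0, -1.0]]
wrist_force: [-0.3, -1.3, 5.5]
grip_width: 0.639
```

Call:
{"op": "jog_arm", "data": {"claw": [-1, -1, -1, -1, -1, -1, -1, -1, -1, -1, -1, -1, -1, -1, -1, -1, -1, -1, -1, -1], "translation": [[0, 0, -0.3], [0, 0, -1], [0, 0, -2], [0, 0, -3], [0, 0, -4], [0, 0, -4.8], [-0.8, -0.2, -4.8], [-2, -0.5, -4.8], [-3.3, -0.85, -4.8], [-4.7, -1.2, -4.8], [-6.1, -1.6, -4.8], [-7.5, -2, -4.8], [-8.9, -2.3, -4.8], [-10.3, -2.7, -4.8], [-11.7, -3.05, -4.8], [-13, -3.4, -4.8], [-14.2, -3.7, -4.8], [-15.2, -4, -4.8], [-15.95, -4.17, -4.8], [-15.95, -4.17, -4.8]], "yaw": [0, 0, 0, 0, 0, 0, 0.3, 0.7, 1.1, 1.6, 2.1, 2.6, 3.1, 3.6, 4.1, 4.5, 4.9, 5.2, 5.43, 5.43]}}

```text
t: 8.05
eef_pos: [0.4781, -0.0747, 0.1508]
orientation: [[0.155, 0.988, -0.001], [0.988, -0.155, -0.001], [-0.001, -0.0, -1.0]]
wrist_force: [0.6, -0.2, -3.3]
grip_width: 0.637
```

Run:
```python
from h import *
np.set_printoptions(precision=4,suppress=True)
s=r.observe();e=np.array(s["eef_pos"]);print(s["t"],e,np.array(s["orientation"])[:,1],s["joint_pos"],s["grip_width"])
for c in("scene","top"):
    shot(c,c+"2.png")
    print(c,proj(c,e+[0,0,.0116]))
    for d in r.place_of("jar_mid",c)[:3]: print(d["conf"],d["location"],ray(c,d["location"],e[2]+.0114))
a=cv2.imread("pics/scene2.png");b=cv2.imread("pics/top2.png")
f=lambda im,x,y,w,h,k:cv2.resize(im[y:y+h,x:x+w],None,fx=k,fy=k,interpolation=cv2.INTER_CUBIC)
C=np.zeros((600,800,3),np.uint8);C[:,:400]=f(a,285,150,100,150,4);C[:,400:]=f(b,310,110,100,150,4)
cv2.imwrite("pics/c3.png",C)
```

```text
8.05 [ 0.4781 -0.0747  0.1508] [ 0.9878 -0.1554 -0.0003] [-0.154   0.2419 -0.3837  0.9455 -0.0015  1.5728] 0.637445329768366
scene [332.2121 206.1406]
0.82 [334.8, 205.2] [ 0.4864 -0.0779  0.1622]
0.82 [292.6, 185.5] [0.4721 0.0801 0.1622]
0.76 [214.9, 175.2] [0.3487 0.3081 0.1622]
top [353.547  198.4699]
0.87 [299.9, 182.7] [0.4834 0.1393 0.1622]
0.68 [220.2, 176.5] [0.4107 0.4368 0.1622]
0.6 [223.6, 191.2] [0.3495 0.3919 0.1622]
```

View pics/c3.png

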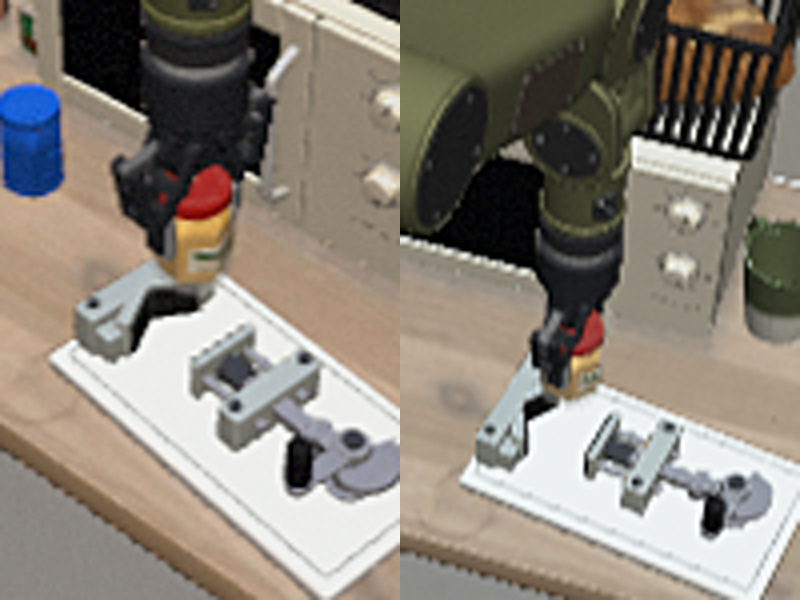

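Call:
{"op": "jog_arm", "data": {"claw": [-1, -1, -1, -1], "translation": [[0, 0, 0.7], [0, 0, 1.4], [0, 0, 1.4], [0, 0, 1.4]], "yaw": [0, 0, 0, 0]}}

```text
t: 8.58
eef_pos: [0.4765, -0.0703, 0.1156]
orientation: [[0.149, 0.989, -0.003], [0.989, -0.149, 0.001], [0.0, -0.003, -1.0]]
wrist_force: [-0.6, 0.6, -3.0]
grip_width: 0.638
```

```bash
cat > ov.py <<'E'
from h import *
import sys
np.set_printoptions(precision=4,suppress=True)
s=r.observe();e=np.array(s["eef_pos"]);print(s["t"],e,np.array(s["orientation"])[:,:2])
p=np.load("vice.npy");c,sn=np.cos(p[2]),np.sin(p[2]);w=e[:2]-p[:2];print("vice xy",c*w[0]+sn*w[1],-sn*w[0]+c*w[1])
C=np.zeros((600,800,3),np.uint8)
for i,(cam,x,y) in enumerate((("scene",295,165),("top",320,160))):
    im=shot(cam,cam+"3.png")[:,:,::-1]
    k=5; o=cv2.resize(im[y:y+120,x:x+80],None,fx=k,fy=k,interpolation=cv2.INTER_CUBIC)
    def pl(pts,col): cv2.polylines(o,[np.array([(proj(cam,q)-(x,y)+.5)*k for q in pts]).astype(int)],True,col,1)
    f=e[2]-.0316; a0=np.arctan2(-.989,-.149)
    hexa=lambda z:[e+[.031*np.cos(a0+j*np.pi/3),.031*np.sin(a0+j*np.pi/3),z-e[2]] for j in range(6)]
    pl(hexa(f),(255,0,255)); pl(hexa(f+.06),(255,0,255)); pl([e+[.028*np.cos(t),.028*np.sin(t),f+.086-e[2]] for t in np.linspace(0,6.28,30)],(255,255,0))
    V=lambda v:np.array([p[0]+c*v[0]-sn*v[1],p[1]+sn*v[0]+c*v[1],v[2]])
    pl([V(q) for q in((-.032,-.049,.064),(.032,-.049,.064))],(0,0,255)); pl([V(q) for q in((-.085,-.155,.022),(.085,-.155,.022),(.085,.155,.022),(-.085,.155,.022))],(0,0,255))
    C[:,i*400:i*400+400]=o
cv2.imwrite("pics/"+sys.argv[1],C)
E
python3 ov.py c4.png
```

```text
8.5833 [ 0.4765 -0.0703  0.1156] [[ 0.1487  0.9889]
 [ 0.9889 -0.1487]
 [ 0.0003 -0.0034]]
vice xy 0.0021450805775199977 -0.08629848682286513
```

View pics/c4.png

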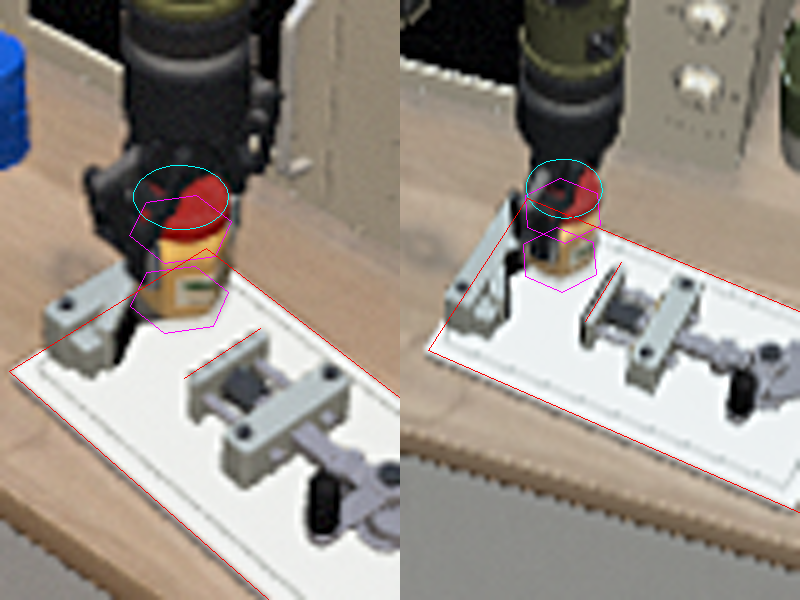

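Call:
{"op": "jog_arm", "data": {"claw": [-1, -1, -1, -1, -1, -1, -1, -1], "translation": [[-0.03, 0.08, 0.5], [-0.03, 0.08, 1], [-0.03, 0.08, 1.5], [-0.03, 0.08, 1.9], [-0.03, 0.08, 2.2], [-0.03, 0.08, 2.3], [-0.03, 0.08, 2.3], [-0.03, 0.08, 2.3]], "yaw": [0, 0, 0, 0, 0, 0, 0, 0]}}

```text
t: 9.35
eef_pos: [0.4805, -0.0726, 0.0594]
orientation: [[0.15, 0.989, 0.001], [0.989, -0.15, -0.0], [-0.0, 0.001, -1.0]]
wrist_force: [-0.0, -0.6, -3.4]
grip_width: 0.634
```

Call:
{"op": "jog_arm", "data": {"claw": [-1, -1, -1, -1, -1], "translation": [[0, 0, 0.1], [0, 0, 0.18], [0, 0, 0.22], [0, 0, 0.22], [0, 0, 0.22]], "yaw": [0, 0, 0, 0, 0]}}

```text
t: 9.77
eef_pos: [0.4802, -0.0725, 0.0536]
orientation: [[0.151, 0.989, 0.001], [0.989, -0.151, 0.0], [0.0, 0.001, -1.0]]
wrist_force: [0.5, 0.4, -1.5]
grip_width: 0.64
```

Call:
{"op": "jog_arm", "data": {"claw": [-1, -1, 0.6, 1, 1, 1, 1], "translation": [[0, 0, 0.03], [0, 0, 0.03], [0, 0, 0.03], [0, 0, 0.03], [0, 0, 0.03], [0, 0, 0.03], [0, 0, 0.03]], "yaw": [0, 0, 0, 0, 0, 0, 0]}}

```text
t: 10.35
eef_pos: [0.48, -0.0726, 0.0525]
orientation: [[0.151, 0.989, 0.0], [0.989, -0.151, -0.0], [-0.0, 0.0, -1.0]]
wrist_force: [0.4, -0.4, 1.0]
grip_width: 1.001
```

Call:
{"op": "jog_arm", "data": {"claw": [1, 1, 1, 1, 1, 1], "translation": [[0, 0, -0.4], [0, 0, -1.4], [0, 0, -2.6], [0, 0, -3.6], [0, 0, -4], [0, 0, -4]], "yaw": [0, 0, 0, 0, 0, 0]}}

```text
t: 10.85
eef_pos: [0.4822, -0.0729, 0.1554]
orientation: [[0.151, 0.989, 0.006], [0.989, -0.151, -0.001], [-0.0, 0.006, -1.0]]
wrist_force: [-0.4, -0.6, -0.7]
grip_width: 0.997
```

Call:
{"op": "jog_arm", "data": {"claw": [0.1, 0.1, 0.1, 0.1, 0.1, 0.1, 0.1, 0.1, 0.1, 0.1, 0.1, 0.1, 0.1, 0.1, 0.1, 0.1, 0.1, 0.1, 0.1], "translation": [[-0.4, -0.1, 0], [-1, -0.3, 0], [-1.8, -0.6, 0], [-2.6, -0.9, 0], [-3.4, -1.2, 0], [-4.2, -1.5, 0], [-5, -1.7, 0], [-5.8, -1.95, 0], [-6.5, -2.2, 0], [-7.09, -2.37, 0], [-7.09, -2.37, 0], [-7.09, -2.37, 0], [-7.09, -2.37, 0], [-7.09, -2.37, 0], [-7.09, -2.37, 0], [-7.09, -2.37, 0], [-7.09, -2.37, 0], [-7.09, -2.37, 0], [-7.09, -2.37, 0]], "yaw": [-1.1, -2.2, -3.3, -4.4, -5.5, -6.6, -7.7, -8.8, -9.9, -11, -12.1, -13.2, -14.3, -15.4, -16.5, -17.6, -18.6, -18.95, -18.95]}}

```text
t: 12.43
eef_pos: [0.3938, -0.2384, 0.1513]
orientation: [[-0.966, -0.26, -0.002], [-0.26, 0.966, 0.001], [0.002, 0.002, -1.0]]
wrist_force: [0.1, -1.3, 0.9]
grip_width: 0.553
```

Run:
```python
from h import *
np.set_printoptions(precision=4,suppress=True)
s=r.observe();e=np.array(s["eef_pos"]);print(s["t"],e,np.array(s["orientation"])[:,:2],s["joint_pos"],s["wrist_force"])
C=np.zeros((600,800,3),np.uint8)
p=np.load("vice.npy");c,sn=np.cos(p[2]),np.sin(p[2])
V=lambda v:np.array([p[0]+c*v[0]-sn*v[1],p[1]+sn*v[0]+c*v[1],v[2]])
for i,(cam,x,y) in enumerate((("scene",310,190),("top",340,160))):
    im=shot(cam,cam+"5.png")[:,:,::-1];k=5
    o=cv2.resize(im[y:y+120,x:x+80],None,fx=k,fy=k,interpolation=cv2.INTER_CUBIC)
    for q,col in((V((.055,.092,.113)),(0,255,0)),(V((.055,.092,.07)),(0,255,0)),(V((0,.092,.085)),(0,0,255)),(e,(255,0,255)),(V((0,-.0855,.108)),(255,255,0))):
        cv2.drawMarker(o,tuple(int(v) for v in (proj(cam,q)-(x,y)+.5)*k),col,0,12,1)
    C[:,i*400:i*400+400]=o
    for d in r.place_of("jar_mid",cam)[:3]: print(cam,d["conf"],ray(cam,d["location"],.065))
    for d in r.place_of("crank_knob",cam)[:2]+r.place_of("crank_axis",cam)[:1]: print(cam,d["conf"],ray(cam,d["location"],.092))
cv2.imwrite("pics/c5.png",C)
```

```text
12.4333 [ 0.3938 -0.2384  0.1513] [[-0.9656 -0.26  ]
 [-0.26    0.9656]
 [ 0.0016  0.0016]] [-0.5444  0.2047 -0.4329  0.9355 -0.     -0.8074] [ 0.1058 -1.3135  0.8782]
scene 0.98 [0.4235 0.4362 0.065 ]
scene 0.88 [0.5138 0.4813 0.065 ]
scene 0.68 [0.5586 0.1759 0.065 ]
scene 0.39 [ 0.3944 -0.231   0.092 ]
scene 0.67 [ 0.4541 -0.2465  0.092 ]
top 0.88 [ 0.4828 -0.0711  0.065 ]
top 0.86 [0.4136 0.439  0.065 ]
top 0.5 [0.4897 0.4778 0.065 ]
top 0.55 [ 0.3924 -0.2418  0.092 ]
top 0.21 [ 0.4334 -0.0813  0.092 ]
top 0.73 [ 0.4704 -0.2312  0.092 ]
```

View pics/c5.png

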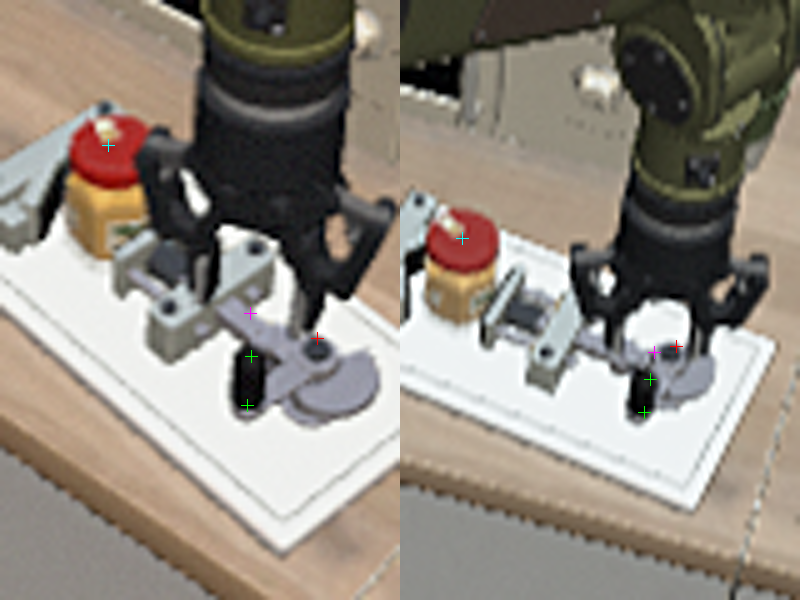

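Call:
{"op": "jog_arm", "data": {"claw": [0.1, 0.1, 0.1, 0.1, 0.1, 0.1], "translation": [[-0.1, 0, 0.6], [-0.1, 0, 1.3], [-0.1, 0, 2], [-0.1, 0, 2.6], [-0.1, 0, 2.85], [-0.1, 0, 2.85]], "yaw": [0, 0, 0, 0, 0, 0]}}

```text
t: 13.33
eef_pos: [0.3958, -0.2375, 0.08]
orientation: [[-0.966, -0.259, -0.003], [-0.259, 0.966, 0.002], [0.002, 0.002, -1.0]]
wrist_force: [-0.1, -0.1, -0.5]
grip_width: 0.549
```

Call:
{"op": "jog_arm", "data": {"claw": [-0.1, -0.3, -0.34, -0.34, -0.34], "translation": [[0, 0, 0], [0, 0, 0], [0, 0, 0], [0, 0, 0], [0, 0, 0]], "yaw": [0, 0, 0, 0, 0], "force": 20}}

```text
t: 13.75
eef_pos: [0.3975, -0.2385, 0.0819]
orientation: [[-0.966, -0.26, 0.001], [-0.26, 0.966, -0.001], [-0.001, -0.001, -1.0]]
wrist_force: [1.4, -0.0, -0.5]
grip_width: 0.329
```

```bash
cat > cr.py <<'E'
import sys,numpy as np
a0,a1,n,hold=float(sys.argv[1]),float(sys.argv[2]),int(sys.argv[3]),int(sys.argv[4])
A=np.array([.4521,-.247]); R=.055
P=lambda a:A+R*np.array([np.cos(2.9915-a),np.sin(2.9915-a)])
F=lambda a:np.deg2rad(105)-.8*a
f=F(a0);x=np.array([-np.sin(f),np.cos(f)]);y=np.array([np.cos(f),np.sin(f)])
T=[];Y=[]
for a in list(np.linspace(a0,a1,n+1)[1:])+[a1]*hold:
    d=(P(a)-P(a0))/.025; T.append([round(float(d@x),2),round(float(d@y),2),0]); Y.append(round(np.rad2deg(F(a0)-F(a))/6,2))
print(T);print(Y); print("end",P(a1).round(4),"tangent",np.array([np.cos(2.9915-a1-np.pi/2),np.sin(2.9915-a1-np.pi/2)]).round(2))
E
python3 cr.py 0 .8 8 2; python3 cr.py .8 1.8 10 2;python3 cr.py 1.8 2.4 6 2
```

```text
[[-0.1, 0.2, 0], [-0.22, 0.38, 0], [-0.35, 0.56, 0], [-0.5, 0.72, 0], [-0.67, 0.86, 0], [-0.85, 0.98, 0], [-1.04, 1.09, 0], [-1.24, 1.18, 0], [-1.24, 1.18, 0], [-1.24, 1.18, 0]]
[np.float64(0.76), np.float64(1.53), np.float64(2.29), np.float64(3.06), np.float64(3.82), np.float64(4.58), np.float64(5.35), np.float64(6.11), np.float64(6.11), np.float64(6.11)]
end [ 0.4201 -0.2023] tangent [0.81 0.58]
[[-0.13, 0.18, 0], [-0.27, 0.34, 0], [-0.43, 0.49, 0], [-0.61, 0.63, 0], [-0.8, 0.74, 0], [-1.0, 0.84, 0], [-1.2, 0.91, 0], [-1.42, 0.97, 0], [-1.63, 1.0, 0], [-1.85, 1.01, 0], [-1.85, 1.01, 0], [-1.85, 1.01, 0]]
[np.float64(0.76), np.float64(1.53), np.float64(2.29), np.float64(3.06), np.float64(3.82), np.float64(4.58), np.float64(5.35), np.float64(6.11), np.float64(6.88), np.float64(7.64), np.float64(7.64), np.float64(7.64)]
end [ 0.4725 -0.1959] tangent [ 0.93 -0.37]
[[-0.16, 0.15, 0], [-0.34, 0.28, 0], [-0.52, 0.4, 0], [-0.72, 0.49, 0], [-0.93, 0.57, 0], [-1.14, 0.62, 0], [-1.14, 0.62, 0], [-1.14, 0.62, 0]]
[np.float64(0.76), np.float64(1.53), np.float64(2.29), np.float64(3.06), np.float64(3.82), np.float64(4.58), np.float64(4.58), np.float64(4.58)]
end [ 0.4978 -0.2163] tangent [ 0.56 -0.83]
```

Call:
{"op": "jog_arm", "data": {"claw": [-0.34, -0.34, -0.34, -0.34, -0.34, -0.34, -0.34, -0.34, -0.34, -0.34], "translation": [[-0.1, 0.2, 0], [-0.22, 0.38, 0], [-0.35, 0.56, 0], [-0.5, 0.72, 0], [-0.67, 0.86, 0], [-0.85, 0.98, 0], [-1.04, 1.09, 0], [-1.24, 1.18, 0], [-1.24, 1.18, 0], [-1.24, 1.18, 0]], "yaw": [0.76, 1.53, 2.29, 3.06, 3.82, 4.58, 5.35, 6.11, 6.11, 6.11]}}

```text
t: 14.58
eef_pos: [0.4195, -0.2017, 0.0815]
orientation: [[-0.931, 0.366, 0.0], [0.366, 0.931, -0.0], [-0.0, -0.0, -1.0]]
wrist_force: [0.7, 0.7, -0.1]
grip_width: 0.331
```

Tracking well with little force; continue.

Call:
{"op": "jog_arm", "data": {"claw": [-0.34, -0.34, -0.34, -0.34, -0.34, -0.34, -0.34, -0.34, -0.34, -0.34, -0.34, -0.34], "translation": [[-0.13, 0.18, 0], [-0.27, 0.34, 0], [-0.43, 0.49, 0], [-0.61, 0.63, 0], [-0.8, 0.74, 0], [-1.0, 0.84, 0], [-1.2, 0.91, 0], [-1.42, 0.97, 0], [-1.63, 1.0, 0], [-1.85, 1.01, 0], [-1.85, 1.01, 0], [-1.85, 1.01, 0]], "yaw": [0.76, 1.53, 2.29, 3.06, 3.82, 4.58, 5.35, 6.11, 6.88, 7.64, 7.64, 7.64]}}

```text
t: 15.58
eef_pos: [0.4713, -0.1954, 0.0813]
orientation: [[-0.386, 0.923, -0.0], [0.923, 0.386, 0.0], [0.0, -0.0, -1.0]]
wrist_force: [-1.1, 0.2, -0.0]
grip_width: 0.331
```

Run:
```python
from h import *
np.set_printoptions(precision=3,suppress=True)
for i in range(4):
    r.place_of("crank_knob","scene") if i else shot("scene","s6.png")
    s=r.observe();print(s["t"],s["wrist_force"],s["eef_pos"])
for cam in("scene","top"):
    if cam=="top": shot("top","t6.png")
    for n,z in(("crank_knob",.092),("jar_mid",.065)):
        for d in r.place_of(n,cam)[:2]: print(cam,n,d["conf"],ray(cam,d["location"],z))
a=cv2.imread("pics/scene6.png") if 0 else cv2.imread("pics/s6.png")
cv2.imwrite("pics/c6.png",cv2.resize(a[190:300,300:420],None,fx=5,fy=5,interpolation=cv2.INTER_CUBIC))
```

```text
15.6333 [-1.19  -0.785  0.008] [ 0.471 -0.195  0.081]
15.6833 [ 0.105 -1.569  0.077] [ 0.471 -0.195  0.081]
15.7333 [-0.731 -0.545  0.376] [ 0.471 -0.195  0.081]
15.7833 [-1.067 -1.477  0.777] [ 0.471 -0.195  0.081]
scene jar_mid 0.91 [ 0.486 -0.07   0.065]
scene jar_mid 0.72 [0.498 0.47  0.065]
top jar_mid 0.78 [ 0.481 -0.075  0.065]
top jar_mid 0.54 [0.421 0.442 0.065]
```

View pics/c6.png

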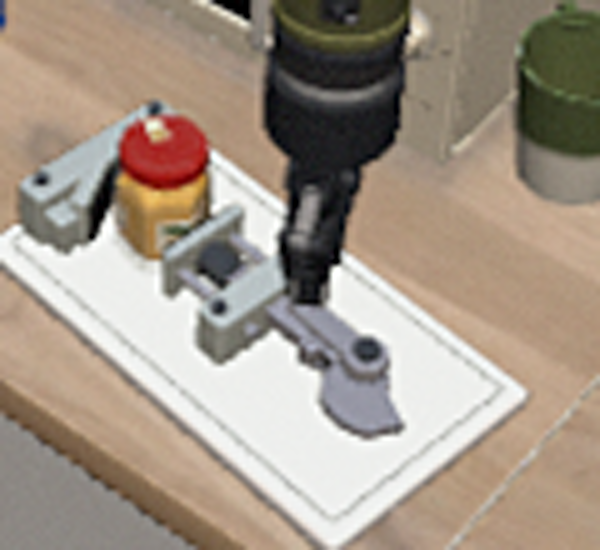

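```bash
python3 - <<'E'
from h import *
A=np.array([.4521,-.247])
for z in(.05,.06,.07):
    for q in((322,400),(345,425),(385,434),(402,424)):
        w=ray("scene",(300+q[0]/5-.5,190+q[1]/5-.5),z)[:2]-A
        print(z,q,"r mm",round(1e3*np.hypot(*w),1),"turn to roller rad",round((np.arctan2(w[1],w[0])-np.deg2rad(81.4))%(2*np.pi),2))
E
python3 cr.py 1.8 2.8 10 3; python3 cr.py 2.8 3.3 6 3
```

```text
0.05 (322, 400) r mm 29.7 turn to roller rad 1.43
0.05 (345, 425) r mm 36.7 turn to roller rad 2.06
0.05 (385, 434) r mm 41.7 turn to roller rad 2.64
0.05 (402, 424) r mm 38.8 turn to roller rad 2.95
0.06 (322, 400) r mm 35.6 turn to roller rad 1.6
0.06 (345, 425) r mm 44.5 turn to roller rad 2.1
0.06 (385, 434) r mm 49.1 turn to roller rad 2.58
0.06 (402, 424) r mm 45.1 turn to roller rad 2.83
0.07 (322, 400) r mm 42.2 turn to roller rad 1.72
0.07 (345, 425) r mm 52.4 turn to roller rad 2.12
0.07 (385, 434) r mm 56.6 turn to roller rad 2.53
0.07 (402, 424) r mm 51.9 turn to roller rad 2.74
[[-0.16, 0.15, 0], [-0.34, 0.28, 0], [-0.52, 0.4, 0], [-0.72, 0.49, 0], [-0.93, 0.57, 0], [-1.14, 0.62, 0], [-1.36, 0.65, 0], [-1.58, 0.67, 0], [-1.8, 0.65, 0], [-2.02, 0.62, 0], [-2.02, 0.62, 0], [-2.02, 0.62, 0], [-2.02, 0.62, 0]]
[np.float64(0.76), np.float64(1.53), np.float64(2.29), np.float64(3.06), np.float64(3.82), np.float64(4.58), np.float64(5.35), np.float64(6.11), np.float64(6.88), np.float64(7.64), np.float64(7.64), np.float64(7.64), np.float64(7.64)]
end [ 0.5061 -0.2365] tangent [ 0.19 -0.98]
[[-0.16, 0.1, 0], [-0.32, 0.18, 0], [-0.49, 0.25, 0], [-0.66, 0.31, 0], [-0.84, 0.35, 0], [-1.02, 0.37, 0], [-1.02, 0.37, 0], [-1.02, 0.37, 0], [-1.02, 0.37, 0]]
[np.float64(0.64), np.float64(1.27), np.float64(1.91), np.float64(2.55), np.float64(3.18), np.float64(3.82), np.float64(3.82), np.float64(3.82), np.float64(3.82)]
end [ 0.5045 -0.2637] tangent [-0.3  -0.95]
```

Call:
{"op": "jog_arm", "data": {"claw": [-0.34, -0.34, -0.34, -0.34, -0.34, -0.34, -0.34, -0.34, -0.34, -0.34, -0.34, -0.34, -0.34], "translation": [[-0.16, 0.15, 0], [-0.34, 0.28, 0], [-0.52, 0.4, 0], [-0.72, 0.49, 0], [-0.93, 0.57, 0], [-1.14, 0.62, 0], [-1.36, 0.65, 0], [-1.58, 0.67, 0], [-1.8, 0.65, 0], [-2.02, 0.62, 0], [-2.02, 0.62, 0], [-2.02, 0.62, 0], [-2.02, 0.62, 0]], "yaw": [0.76, 1.53, 2.29, 3.06, 3.82, 4.58, 5.35, 6.11, 6.88, 7.64, 7.64, 7.64, 7.64]}}

```text
t: 17.12
eef_pos: [0.5053, -0.2356, 0.0813]
orientation: [[0.394, 0.919, 0.0], [0.919, -0.394, 0.0], [0.0, -0.0, -1.0]]
wrist_force: [0.1, 0.4, -0.7]
grip_width: 0.33
```

Call:
{"op": "jog_arm", "data": {"claw": [-0.34, -0.34, -0.34, -0.34, -0.34, -0.34, -0.34, -0.34, -0.34], "translation": [[-0.16, 0.1, 0], [-0.32, 0.18, 0], [-0.49, 0.25, 0], [-0.66, 0.31, 0], [-0.84, 0.35, 0], [-1.02, 0.37, 0], [-1.02, 0.37, 0], [-1.02, 0.37, 0], [-1.02, 0.37, 0]], "yaw": [0.64, 1.27, 1.91, 2.55, 3.18, 3.82, 3.82, 3.82, 3.82]}}

```text
t: 17.87
eef_pos: [0.5037, -0.2625, 0.0813]
orientation: [[0.72, 0.694, -0.0], [0.694, -0.72, 0.0], [0.0, -0.0, -1.0]]
wrist_force: [0.4, -0.4, -1.0]
grip_width: 0.328
```

```bash
python3 -c "
from h import *
for i in range(3):
    im=shot('scene' if i else 'top','s7%d.png'%i);s=r.observe();print(s['t'],np.round(s['wrist_force'],1),np.round(s['joint_pos'],2))
for n in('jar_mid',):
  for c in('scene','top'):
    for d in r.place_of(n,c)[:2]: print(c,d['conf'],ray(c,d['location'],.065).round(3))
"; python3 cr.py 3.3 3.7 5 3; python3 cr.py 3.7 4.0 4 3
```

```text
17.9167 [ 0.1  0.1 -0. ] [-0.48  0.43 -0.29  0.85  0.    1.89]
17.9667 [ 0.  -0.6  0.2] [-0.48  0.43 -0.29  0.85  0.    1.9 ]
18.0167 [ 0.3 -0.2 -0.3] [-0.48  0.43 -0.29  0.85  0.    1.9 ]
scene 0.87 [0.544 0.161 0.065]
scene 0.76 [ 0.48  -0.084  0.065]
top 0.72 [0.414 0.448 0.065]
top 0.58 [ 0.49  -0.057  0.065]
[[-0.16, 0.08, 0], [-0.32, 0.14, 0], [-0.49, 0.19, 0], [-0.66, 0.23, 0], [-0.84, 0.26, 0], [-0.84, 0.26, 0], [-0.84, 0.26, 0], [-0.84, 0.26, 0]]
[np.float64(0.61), np.float64(1.22), np.float64(1.83), np.float64(2.44), np.float64(3.06), np.float64(3.06), np.float64(3.06), np.float64(3.06)]
end [ 0.4939 -0.2828] tangent [-0.65 -0.76]
[[-0.15, 0.06, 0], [-0.31, 0.11, 0], [-0.47, 0.15, 0], [-0.63, 0.17, 0], [-0.63, 0.17, 0], [-0.63, 0.17, 0], [-0.63, 0.17, 0]]
[np.float64(0.57), np.float64(1.15), np.float64(1.72), np.float64(2.29), np.float64(2.29), np.float64(2.29), np.float64(2.29)]
end [ 0.4814 -0.2935] tangent [-0.85 -0.53]
```

```bash
python3 -c "
from h import *
a=cv2.imread('pics/s72.png');b=cv2.imread('pics/s70.png')
k=5;C=np.zeros((550,800,3),np.uint8);C[:,:450]=cv2.resize(a[190:300,330:420],None,fx=k,fy=k,interpolation=2);C[:,450:]=cv2.resize(b[170:280,350:420],None,fx=k,fy=k,interpolation=2);cv2.imwrite('pics/c7.png',C)"
```

```text
(no output)
```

View pics/c7.png

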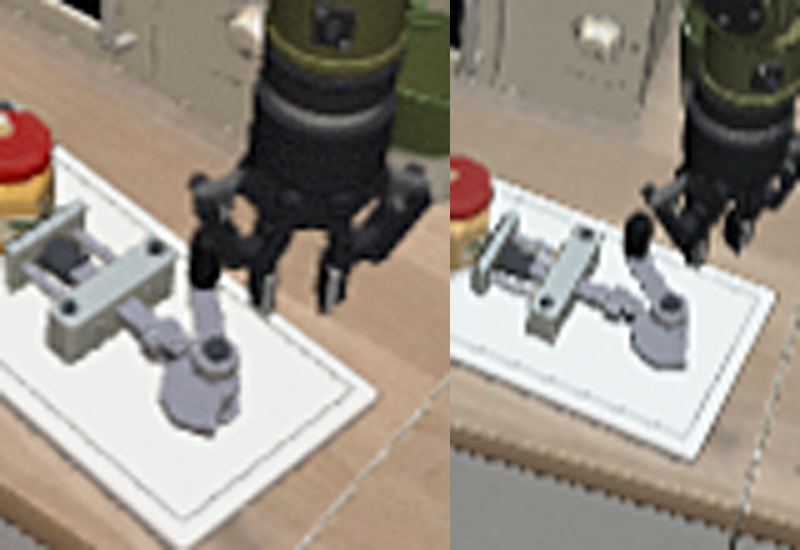

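Run:
```python
from h import *
A=np.array([.4521,-.247])
def f(c,px,z):
    g=ray(c,px,z)[:2];w=g-A; print(c,g.round(4),"r",round(1e3*np.hypot(*w),1),"alpha",round((2.9915-np.arctan2(w[1],w[0]))%6.283,3),"turn to roller",round((np.arctan2(w[1],w[0])-np.deg2rad(81.4))%6.283,2))
f("scene",(330+206/5-.5,190+262/5-.5),.092)
f("scene",(330+207/5-.5,190+234/5-.5),.113)
f("top",(350+(637-450)/5-.5,170+237/5-.5),.092)
f("scene",(330+208/5-.5,190+432/5-.5),.055); f("scene",(330+168/5-.5,190+418/5-.5),.055)
s=r.observe();print(s["eef_pos"],s["orientation"])
```

```text
scene [ 0.4905 -0.2111] r 52.5 alpha 2.24 turn to roller 5.61
scene [ 0.4922 -0.2088] r 55.3 alpha 2.23 turn to roller 5.62
top [ 0.4903 -0.2054] r 56.5 alpha 2.163 turn to roller 5.69
scene [ 0.4148 -0.2698] r 43.7 alpha 5.585 turn to roller 2.27
scene [ 0.4083 -0.2467] r 43.8 alpha 6.14 turn to roller 1.71
[ 0.50376383 -0.26281573  0.08134293] [[ 7.21391793e-01  6.92527168e-01  4.83184917e-05]
 [ 6.92527168e-01 -7.21391794e-01  1.69262063e-05]
 [ 4.65784212e-05  2.12514419e-05 -9.99999999e-01]]
```

Call:
{"op": "jog_arm", "data": {"claw": [-0.2, 0, 0.1, 0.1, 0.1, 0.1, 0.1, 0.1, 0.1, 0.1, 0.1, 0.1, 0.1, 0.1, 0.1, 0.1, 0.1, 0.1], "translation": [[0, 0, -0.8], [0, 0, -1.8], [0, 0, -2.6], [0, 0, -2.6], [0.3, -0.5, -2.6], [0.6, -1, -2.6], [0.9, -1.5, -2.6], [1.15, -1.92, -2.6], [1.15, -1.92, -2.6], [1.15, -1.92, -2.6], [1.15, -1.92, -2.6], [1.15, -1.92, -2.6], [1.15, -1.92, -2.6], [1.15, -1.92, -2.6], [1.15, -1.92, -2.6], [1.15, -1.92, -2.6], [1.15, -1.92, -2.6], [1.15, -1.92, -2.6]], "yaw": [0, 0, -1.1, -2.2, -3.3, -4.4, -5.5, -6.6, -7.7, -8.8, -9.9, -11, -12.1, -13.2, -14.3, -15.4, -16.5, -17.5]}}

```text
t: 19.62
eef_pos: [0.4912, -0.2083, 0.1463]
orientation: [[-0.858, 0.513, -0.0], [0.513, 0.858, 0.0], [0.0, 0.0, -1.0]]
wrist_force: [-0.3, 0.2, -0.5]
grip_width: 0.548
```

Call:
{"op": "jog_arm", "data": {"claw": [0.1, 0.1, 0.1, 0.1, 0.1, 0.1, 0.1, 0.1, 0.1, 0.1, 0.1, 0.1, 0.1, 0.1], "translation": [[0, 0, 0], [0, 0, 0], [0, 0, 0], [0, 0, 0], [0, 0, 0], [0, 0, 0], [0, 0, 0], [0, 0, 0], [0, 0, 0], [0, 0, 0], [0, 0, 0], [0, 0, 0], [0, 0, 0], [0, 0, 0]], "yaw": [-1.1, -2.2, -3.3, -4.4, -5.5, -6.6, -7.7, -8.8, -9.9, -11, -12, -12.67, -12.67, -12.67]}}

```text
t: 20.78
eef_pos: [0.4912, -0.2084, 0.1463]
orientation: [[-0.711, -0.704, 0.0], [-0.704, 0.711, 0.0], [-0.0, 0.0, -1.0]]
wrist_force: [-0.2, 0.1, 0.1]
grip_width: 0.55
```

```bash
python3 - <<'E'
from h import *
s=r.observe();print(s["t"],np.round(s["eef_pos"],4),np.round(s["orientation"],3)[:,1],np.round(s["joint_pos"],2),np.round(s["wrist_force"],1))
A=np.array([.4521,-.247])
for c in("scene","top"):
    im=shot(c,c+"8.png")
    for d in r.place_of("crank_knob",c)[:2]:
        g=ray(c,d["location"],.092)[:2];w=g-A;print(c,d["conf"],g.round(4),np.hypot(*w),(2.9915-np.arctan2(w[1],w[0]))%6.283)
E
sed -i 's/^F=.*/F=lambda a:np.deg2rad(134.8)-(a-2.21)/' cr.py; sed -i 's/Y.append(round(/Y.append(round(float(/; s#/6,2))#)/6,2))#' cr.py; for z in "2.21 2.81 6 3" "2.81 3.31 6 3" "3.31 3.61 4 3"; do python3 cr.py $z;done
```

```text
20.7833 [ 0.4912 -0.2084  0.1463] [-0.704  0.711  0.   ] [-0.4   0.32 -0.28  0.97  0.   -1.18] [-0.2  0.1  0.1]
scene 0.54 [ 0.4306 -0.1015] 0.1471037130972903 1.274137836382144
scene 0.52 [ 0.4957 -0.21  ] 0.05721370653550598 2.287112635386252
top 0.43 [ 0.4984 -0.2102] 0.05919405193914488 2.3200036765343657
[[0.01, -0.22, 0], [0.04, -0.44, 0], [0.1, -0.65, 0], [0.17, -0.86, 0], [0.27, -1.05, 0], [0.38, -1.24, 0], [0.38, -1.24, 0], [0.38, -1.24, 0], [0.38, -1.24, 0]]
[0.95, 1.91, 2.86, 3.82, 4.77, 5.73, 5.73, 5.73, 5.73]
end [ 0.5062 -0.2371] tangent [ 0.18 -0.98]
[[0.01, -0.18, 0], [0.03, -0.36, 0], [0.07, -0.54, 0], [0.12, -0.72, 0], [0.19, -0.89, 0], [0.27, -1.05, 0], [0.27, -1.05, 0], [0.27, -1.05, 0], [0.27, -1.05, 0]]
[0.8, 1.59, 2.39, 3.18, 3.98, 4.77, 4.77, 4.77, 4.77]
end [ 0.5043 -0.2642] tangent [-0.31 -0.95]
[[0.01, -0.16, 0], [0.02, -0.33, 0], [0.06, -0.49, 0], [0.1, -0.65, 0], [0.1, -0.65, 0], [0.1, -0.65, 0], [0.1, -0.65, 0]]
[0.72, 1.43, 2.15, 2.86, 2.86, 2.86, 2.86]
end [ 0.4969 -0.2789] tangent [-0.58 -0.81]
```

Descend on the knob, close to a loose fit, and crank.

Call:
{"op": "jog_arm", "data": {"claw": [0.1, 0.1, 0.1, 0.1, 0.1, -0.1, -0.3, -0.34, -0.34], "translation": [[0, 0, 0.6], [0, 0, 1.3], [0, 0, 2], [0, 0, 2.5], [0, 0, 2.62], [0, 0, 2.62], [0, 0, 2.62], [0, 0, 2.62], [0, 0, 2.62]], "yaw": [0, 0, 0, 0, 0, 0, 0, 0, 0]}}

```text
t: 21.73
eef_pos: [0.4921, -0.2089, 0.0818]
orientation: [[-0.71, -0.705, 0.002], [-0.705, 0.71, -0.001], [-0.001, -0.002, -1.0]]
wrist_force: [0.1, -0.8, 0.4]
grip_width: 0.333
```

Call:
{"op": "jog_arm", "data": {"claw": [-0.34, -0.34, -0.34, -0.34, -0.34, -0.34, -0.34, -0.34, -0.34], "translation": [[0.01, -0.22, 0], [0.04, -0.44, 0], [0.1, -0.65, 0], [0.17, -0.86, 0], [0.27, -1.05, 0], [0.38, -1.24, 0], [0.38, -1.24, 0], [0.38, -1.24, 0], [0.38, -1.24, 0]], "yaw": [0.95, 1.91, 2.86, 3.82, 4.77, 5.73, 5.73, 5.73, 5.73]}}

```text
t: 22.48
eef_pos: [0.5067, -0.2375, 0.0813]
orientation: [[-0.983, -0.183, 0.001], [-0.183, 0.983, -0.001], [-0.001, -0.001, -1.0]]
wrist_force: [0.7, -0.4, -0.3]
grip_width: 0.332
```

Call:
{"op": "jog_arm", "data": {"claw": [-0.34, -0.34, -0.34, -0.34, -0.34, -0.34, -0.34, -0.34, -0.34], "translation": [[0.01, -0.18, 0], [0.03, -0.36, 0], [0.07, -0.54, 0], [0.12, -0.72, 0], [0.19, -0.89, 0], [0.27, -1.05, 0], [0.27, -1.05, 0], [0.27, -1.05, 0], [0.27, -1.05, 0]], "yaw": [0.8, 1.59, 2.39, 3.18, 3.98, 4.77, 4.77, 4.77, 4.77]}}

```text
t: 23.23
eef_pos: [0.5051, -0.2618, 0.081]
orientation: [[-0.951, 0.309, 0.002], [0.309, 0.951, 0.004], [-0.0, 0.005, -1.0]]
wrist_force: [1.7, 5.7, 1.2]
grip_width: 0.329
```

```bash
cat > ob.py <<'E'
from h import *
import sys
for i in range(2):
    shot(("top","scene")[i],sys.argv[1]+"%d.png"%i);s=r.observe();print(s['t'],np.round(s['wrist_force'],1),np.round(s['eef_pos'],4))
A=np.array([.4521,-.247])
for c in("scene","top"):
    for d in r.place_of("crank_knob",c)[:2]:
        g=ray(c,d["location"],.092)[:2];w=g-A;print(c,round(d["conf"],2),g.round(4),np.hypot(*w).round(3),round((2.9915-np.arctan2(w[1],w[0]))%6.283,2))
E
python3 ob.py a
```

```text
23.2833 [2.  5.8 0.2] [ 0.5051 -0.2619  0.081 ]
23.3333 [1.2 6.2 1.9] [ 0.5051 -0.2619  0.081 ]
top 0.49 [ 0.5145 -0.261 ] 0.064 3.21
```

Call:
{"op": "jog_arm", "data": {"claw": [-0.34, -0.34, -0.34, -0.34, -0.34, -0.34, -0.34], "translation": [[0.01, -0.16, 0], [0.02, -0.33, 0], [0.06, -0.49, 0], [0.1, -0.65, 0], [0.1, -0.65, 0], [0.1, -0.65, 0], [0.1, -0.65, 0]], "yaw": [0.72, 1.43, 2.15, 2.86, 2.86, 2.86, 2.86]}}

```text
t: 24.02
eef_pos: [0.5005, -0.2754, 0.0814]
orientation: [[-0.818, 0.575, 0.007], [0.575, 0.818, 0.007], [-0.002, 0.01, -1.0]]
wrist_force: [7.8, 9.4, 0.4]
grip_width: 0.328
```

```bash
for z in "3.61 3.81 3 2" "3.81 4.01 4 2" "4.01 4.16 3 2" "4.16 4.31 3 2" "4.31 4.46 3 2"; do python3 cr.py $z;done
```

```text
[[0.0, -0.15, 0], [0.02, -0.29, 0], [0.04, -0.44, 0], [0.04, -0.44, 0], [0.04, -0.44, 0]]
[0.64, 1.27, 1.91, 1.91, 1.91]
end [ 0.4897 -0.2872] tangent [-0.73 -0.68]
[[0.0, -0.11, 0], [0.01, -0.22, 0], [0.02, -0.33, 0], [0.04, -0.44, 0], [0.04, -0.44, 0], [0.04, -0.44, 0]]
[0.48, 0.95, 1.43, 1.91, 1.91, 1.91]
end [ 0.481  -0.2938] tangent [-0.85 -0.52]
[[0.0, -0.11, 0], [0.01, -0.22, 0], [0.02, -0.33, 0], [0.02, -0.33, 0], [0.02, -0.33, 0]]
[0.48, 0.95, 1.43, 1.43, 1.43]
end [ 0.4736 -0.2976] tangent [-0.92 -0.39]
[[0.0, -0.11, 0], [0.01, -0.22, 0], [0.02, -0.33, 0], [0.02, -0.33, 0], [0.02, -0.33, 0]]
[0.48, 0.95, 1.43, 1.43, 1.43]
end [ 0.4658 -0.3003] tangent [-0.97 -0.25]
[[0.0, -0.11, 0], [0.01, -0.22, 0], [0.02, -0.33, 0], [0.02, -0.33, 0], [0.02, -0.33, 0]]
[0.48, 0.95, 1.43, 1.43, 1.43]
end [ 0.4577 -0.3017] tangent [-0.99 -0.1 ]
```

```bash
python3 ob.py b; python3 -c "
from h import *
s=r.observe();print(np.round(s['torque'],2))
a=cv2.imread('pics/b1.png');b=cv2.imread('pics/b0.png')
k=5;C=np.zeros((600,800,3),np.uint8);C[:,:]=cv2.resize(a[190:310,290:450],None,fx=k,fy=k,interpolation=2);C[:240,440:]=cv2.resize(b[190:250,340:430],None,fx=4,fy=4,interpolation=2);cv2.imwrite('pics/c8.png',C)"
```

```text
24.0667 [ 7.9 10.   0.1] [ 0.5005 -0.2755  0.0815]
24.1167 [7.4 8.6 0.1] [ 0.5005 -0.2755  0.0815]
scene 0.52 [ 0.5062 -0.2755] 0.061 3.48
top 0.42 [ 0.5185 -0.2739] 0.072 3.38
[ 1.87 -1.54  0.02]
```

View pics/c8.png

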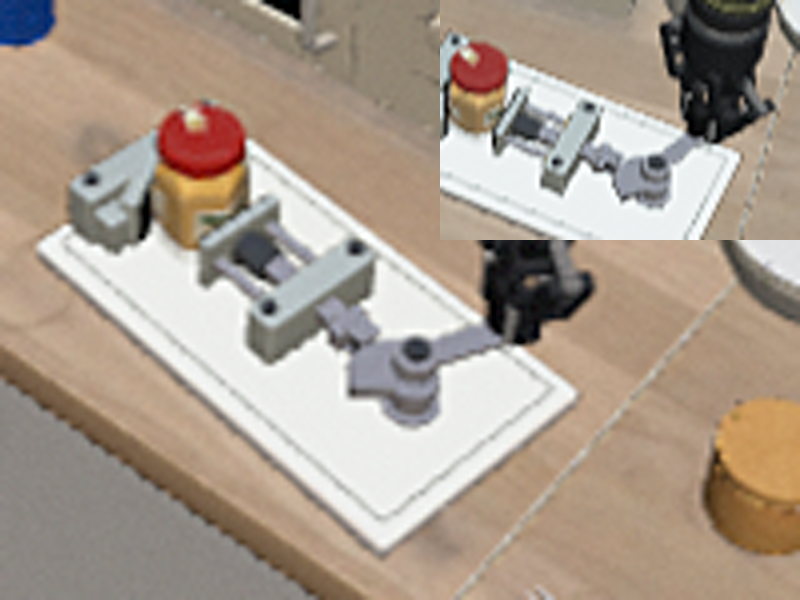

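Call:
{"op": "jog_arm", "data": {"claw": [-0.34, -0.34, -0.34, -0.34], "translation": [[0, -0.11, 0], [0.01, -0.22, 0], [0.01, -0.22, 0], [0.01, -0.22, 0]], "yaw": [0.48, 0.95, 0.95, 0.95]}}

```text
t: 24.55
eef_pos: [0.4967, -0.2811, 0.0815]
orientation: [[-0.756, 0.654, 0.006], [0.654, 0.756, 0.004], [-0.002, 0.007, -1.0]]
wrist_force: [5.2, 6.5, 1.0]
grip_width: 0.335
```

Call:
{"op": "jog_arm", "data": {"claw": [-0.34, -0.34, -0.34, -0.34, -0.34], "translation": [[0, -0.11, 0], [0.01, -0.22, 0], [0.02, -0.33, 0], [0.02, -0.33, 0], [0.02, -0.33, 0]], "yaw": [0.48, 0.95, 1.43, 1.43, 1.43]}}

```text
t: 24.97
eef_pos: [0.4902, -0.2881, 0.0814]
orientation: [[-0.65, 0.76, 0.005], [0.76, 0.65, 0.002], [-0.002, 0.005, -1.0]]
wrist_force: [4.4, 3.3, -1.1]
grip_width: 0.332
```

Call:
{"op": "jog_arm", "data": {"claw": [-0.34, -0.34, -0.34, -0.34, -0.34], "translation": [[0, -0.11, 0], [0.01, -0.22, 0], [0.02, -0.33, 0], [0.02, -0.33, 0], [0.02, -0.33, 0]], "yaw": [0.48, 0.95, 1.43, 1.43, 1.43]}}

```text
t: 25.38
eef_pos: [0.4862, -0.2923, 0.0817]
orientation: [[-0.53, 0.848, 0.01], [0.848, 0.53, 0.004], [-0.002, 0.011, -1.0]]
wrist_force: [9.9, 6.7, -3.0]
grip_width: 0.327
```

Call:
{"op": "jog_arm", "data": {"claw": [-0.34, -0.34, -0.34, -0.34], "translation": [[0, -0.07, 0], [0, -0.15, 0], [0, -0.15, 0], [0, -0.15, 0]], "yaw": [0.3, 0.65, 0.65, 0.65]}}

```text
t: 25.72
eef_pos: [0.4856, -0.2943, 0.0823]
orientation: [[-0.471, 0.882, 0.015], [0.882, 0.471, 0.004], [-0.003, 0.015, -1.0]]
wrist_force: [14.6, 8.5, -3.6]
grip_width: 0.33
```

```bash
python3 ob.py d
python3 - <<'E'
from h import *
a=cv2.imread("pics/s0.png").astype(int);b=cv2.imread("pics/d1.png").astype(int)
# board shift estimate from near-left patch (unoccluded, still)
for (x,y,w,h) in((340,270,50,35),(296,225,20,30)):
    A=cv2.cvtColor(a[y:y+h,x:x+w].astype(np.uint8),6).astype(np.float32);B=cv2.cvtColor(b[y:y+h,x:x+w].astype(np.uint8),6).astype(np.float32)
    print(cv2.phaseCorrelate(A,B,cv2.createHanningWindow((w,h),5)))
E
```

```text
25.7667 [15.1  7.  -4. ] [ 0.4856 -0.2943  0.0822]
25.8167 [14.3  7.9 -4.1] [ 0.4856 -0.2943  0.0822]
((-0.02046652795089443, 0.10780893053951957), 0.9368849057621426)
((0.04861188930965632, -0.03917055553401205), 1.041478323539098)
```

Run:
```python
from h import *
a=cv2.imread("pics/d1.png")
C=cv2.resize(a[203:278,310:410],None,fx=8,fy=8,interpolation=2)
b=cv2.imread("pics/d0.png");C[:200,480:]=cv2.resize(b[205:245,360:424],None,fx=5,fy=5,interpolation=2)
cv2.imwrite("pics/c9.png",C)
```

```text
(no output)
```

View pics/c9.png

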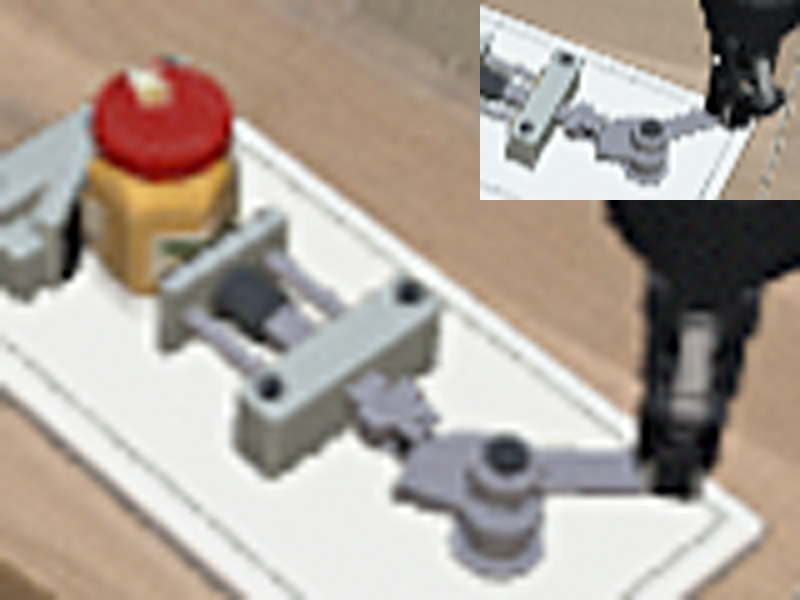

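```bash
python3 - <<'E'
from h import *
A=np.array([.4521,-.247])
def f(c,px,z):
    g=ray(c,px,z)[:2];w=g-A; print(c,z,g.round(4),"r",round(1e3*np.hypot(*w),1),"alpha",round((2.9915-np.arctan2(w[1],w[0]))%6.283,3),"to roller",round((np.arctan2(w[1],w[0])-np.deg2rad(81.4)+3.14)%6.283-3.14,2))
q=lambda x,y:(310+x/8-.5,203+y/8-.5)
f("scene",q(645,472),.066);f("scene",q(510,455),.082);f("scene",q(505,465),.07)
for z in(.05,.06): f("scene",q(395,495),z);f("scene",q(425,440),z)
E
python3 cr.py 4.08 4.18 2 2
```

```text
scene 0.066 [ 0.4849 -0.2857] r 50.7 alpha 3.859 to roller -2.29
scene 0.082 [ 0.4483 -0.251 ] r 5.5 alpha 5.321 to roller 2.53
scene 0.07 [ 0.4522 -0.2471] r 0.2 alpha 3.908 to roller -2.34
scene 0.05 [ 0.4295 -0.2163] r 38.1 alpha 0.788 to roller 0.78
scene 0.05 [ 0.4576 -0.2091] r 38.3 alpha 1.565 to roller 0.01
scene 0.06 [ 0.4226 -0.2208] r 39.5 alpha 0.577 to roller 0.99
scene 0.06 [ 0.4504 -0.2137] r 33.3 alpha 1.369 to roller 0.2
[[0.0, -0.11, 0], [0.01, -0.22, 0], [0.01, -0.22, 0], [0.01, -0.22, 0]]
[0.48, 0.95, 0.95, 0.95]
end [ 0.4726 -0.298 ] tangent [-0.93 -0.37]
```

Call:
{"op": "jog_arm", "data": {"claw": [-0.34, -0.34, -0.34, -0.34], "translation": [[0, 0.1, 0], [0, 0.18, 0], [0, 0.18, 0], [0, 0.18, 0]], "yaw": [-0.3, -0.6, -0.6, -0.6]}}

```text
t: 26.25
eef_pos: [0.4863, -0.2924, 0.0816]
orientation: [[-0.525, 0.851, 0.008], [0.851, 0.525, 0.003], [-0.002, 0.009, -1.0]]
wrist_force: [8.7, 5.1, -1.8]
grip_width: 0.332
```

Run:
```python
from h import *
for i in range(2):
    shot("scene","e.png"); s=r.observe(); print(s["t"],np.round(s["wrist_force"],1),np.round(s["torque"],2),np.round(s["eef_pos"],4),s["joint_pos"])
a=cv2.imread("pics/d1.png");b=cv2.imread("pics/b1.png");e=cv2.imread("pics/e.png")
for n,(x,y,w,h) in dict(jarlid=(320,208,22,20),jaw=(328,228,18,22),board=(340,275,40,28)).items():
    g=lambda m:cv2.cvtColor(m[y:y+h,x:x+w],6).astype(np.float32)
    for m,k in((b,"b"),(e,"e")): print(n,k,"->d",np.round(cv2.phaseCorrelate(g(m),g(a),cv2.createHanningWindow((w,h),5)),2) if 0 else cv2.phaseCorrelate(g(m),g(a),cv2.createHanningWindow((w,h),5)))
print(proj("scene",s["eef_pos"]))
```

```text
26.3 [ 9.   5.7 -1.7] [ 1.05 -1.7  -0.04] [ 0.4863 -0.2924  0.0816] [-0.54530381  0.42970006 -0.29658053  0.83898626  0.00691126  0.47242154]
26.35 [ 7.9  5.3 -2.5] [ 1.01 -1.69 -0.05] [ 0.4863 -0.2924  0.0816] [-0.54531877  0.42968459 -0.29661419  0.83896429  0.00697544  0.47245688]
jarlid b ->d ((0.05675806084560264, 0.07481266343107151), 0.9839409160117308)
jarlid e ->d ((0.11291408436444605, -0.02747115743569495), 1.0016768470406532)
jaw b ->d ((0.08581891717257584, 0.08364483000148049), 1.0684540376619056)
jaw e ->d ((0.015389698983291566, 0.09063790676839112), 1.0020289674953178)
board b ->d ((-0.05405989158334279, -0.015751023900907768), 1.0613683074712754)
board e ->d ((0.02897982124200027, -0.05268639848525325), 0.978499235312144)
[392.92717286 258.85077751]
```

```bash
python3 cr.py 4.0 4.18 2 1
```

```text
[[0.01, -0.2, 0], [0.04, -0.39, 0], [0.04, -0.39, 0]]
[0.86, 1.72, 1.72]
end [ 0.4726 -0.298 ] tangent [-0.93 -0.37]
```

Call:
{"op": "jog_arm", "data": {"claw": [-0.34, -0.34, -0.34], "translation": [[0, -0.2, 0], [0.03, -0.39, 0], [0.03, -0.39, 0]], "yaw": [0.86, 1.72, 1.72]}}

```text
t: 26.6
eef_pos: [0.4762, -0.2985, 0.0817]
orientation: [[-0.361, 0.933, 0.006], [0.933, 0.361, -0.001], [-0.003, 0.005, -1.0]]
wrist_force: [-0.2, 0.3, 0.2]
grip_width: 0.328
```

Call:
{"op": "jog_arm", "data": {"claw": [-0.34, -0.34], "translation": [[0, 0, 0], [0, 0, 0]], "yaw": [0, 0]}}

```text
t: 26.77
eef_pos: [0.4729, -0.2983, 0.0809]
orientation: [[-0.362, 0.932, -0.001], [0.932, 0.362, -0.0], [-0.0, -0.001, -1.0]]
wrist_force: [-0.3, 0.3, -0.4]
grip_width: 0.329
```

```bash
python3 ob.py f;python3 - <<'E'
from h import *
a=cv2.imread("pics/s0.png");b=cv2.imread("pics/d1.png");e=cv2.imread("pics/f1.png")
g=lambda m,x,y,w,h:cv2.cvtColor(m[y:y+h,x:x+w],6).astype(np.float32)
for n,q in dict(jarlid=(320,208,22,20),jaw=(328,228,18,22),board=(340,275,40,28)).items():
    W=cv2.createHanningWindow(q[2:],5); print(n,cv2.phaseCorrelate(g(b,*q),g(e,*q),W))
for n,q in dict(jar=(355,250,24,25)).items(): print("camdiff",np.abs(g(b,*q)-g(e,*q)).mean())
E
for z in "4.18 4.3 3 2"; do python3 cr.py $z;done
```

```text
26.8167 [-0.3 -0.9  0.4] [ 0.4728 -0.2983  0.0808]
26.8667 [ 0.3 -0.3 -0.5] [ 0.4728 -0.2984  0.0807]
jarlid ((-0.12281077349950387, -0.06079815324044624), 1.0056910773118337)
jaw ((-0.04531750221229203, 0.035822348917649904), 1.0629918274504166)
board ((-0.035035223524545245, -0.0583477085725832), 1.0447881102561951)
camdiff 11.1866665
[[0.0, -0.09, 0], [0.01, -0.18, 0], [0.02, -0.26, 0], [0.02, -0.26, 0], [0.02, -0.26, 0]]
[0.38, 0.76, 1.15, 1.15, 1.15]
end [ 0.4664 -0.3001] tangent [-0.97 -0.26]
```

Call:
{"op": "jog_arm", "data": {"claw": [-0.34, -0.34, -0.34, -0.34], "translation": [[0, 0.1, 0], [0, 0.18, 0], [0, 0.18, 0], [0, 0.18, 0]], "yaw": [0, 0, 0, 0]}}

```text
t: 27.3
eef_pos: [0.4745, -0.2975, 0.0804]
orientation: [[-0.36, 0.933, -0.006], [0.933, 0.36, -0.002], [0.0, -0.006, -1.0]]
wrist_force: [-7.2, -2.5, 2.7]
grip_width: 0.329
```

```bash
python3 ob.py g;python3 - <<'E'
from h import *
# where is the crank arm / dark knob: score predicted arm line (grey-violet) for each alpha in f1 & g1
A=np.array([.4521,-.247])
for n in("d1","f1","g1"):
    im=cv2.imread("pics/%s.png"%n).astype(float); 
    out=[]
    for al in np.arange(0,6.28,.2):
        v=[]
        for rr in np.arange(.022,.046,.003):
            q=A+rr*np.array([np.cos(2.9915-al),np.sin(2.9915-al)]);x,y=proj("scene",[*q,.068]);v.append(cv2.getRectSubPix(im.astype(np.float32),(1,1),(float(x),float(y)))[0,0].mean())
        out.append((round(al,1),int(np.mean(v))))
    print(n,out)
E
```

```text
27.35 [-7.6 -2.6  3. ] [ 0.4745 -0.2974  0.0804]
27.4 [-6.6 -3.4  2.9] [ 0.4745 -0.2974  0.0804]
scene 0.45 [ 0.4441 -0.1804] 0.067 1.3
d1 [(np.float64(0.0), 185), (np.float64(0.2), 158), (np.float64(0.4), 135), (np.float64(0.6), 173), (np.float64(0.8), 171), (np.float64(1.0), 119), (np.float64(1.2), 136), (np.float64(1.4), 162), (np.float64(1.6), 203), (np.float64(1.8), 237), (np.float64(2.0), 236), (np.float64(2.2), 237), (np.float64(2.4), 237), (np.float64(2.6), 237), (np.float64(2.8), 234), (np.float64(3.0), 232), (np.float64(3.2), 230), (np.float64(3.4), 224), (np.float64(3.6), 197), (np.float64(3.8), 151), (np.float64(4.0), 153), (np.float64(4.2), 155), (np.float64(4.4), 222), (np.float64(4.6), 237), (np.float64(4.8), 233), (np.float64(5.0), 207), (np.float64(5.2), 149), (np.float64(5.4), 128), (np.float64(5.6), 127), (np.float64(5.8), 125), (np.float64(6.0), 153), (np.float64(6.2), 189)]
f1 [(np.float64(0.0), 209), (np.float64(0.2), 204), (np.float64(0.4), 189), (np.float64(0.6), 173), (np.float64(0.8), 158), (np.float64(1.0), 119), (np.float64(1.2), 133), (np.float64(1.4), 14
[... 651 characters left out ...]
95), (np.float64(0.6), 173), (np.float64(0.8), 157), (np.float64(1.0), 120), (np.float64(1.2), 133), (np.float64(1.4), 147), (np.float64(1.6), 182), (np.float64(1.8), 226), (np.float64(2.0), 231), (np.float64(2.2), 234), (np.float64(2.4), 237), (np.float64(2.6), 237), (np.float64(2.8), 234), (np.float64(3.0), 233), (np.float64(3.2), 230), (np.float64(3.4), 234), (np.float64(3.6), 224), (np.float64(3.8), 203), (np.float64(4.0), 173), (np.float64(4.2), 151), (np.float64(4.4), 154), (np.float64(4.6), 163), (np.float64(4.8), 205), (np.float64(5.0), 199), (np.float64(5.2), 152), (np.float64(5.4), 128), (np.float64(5.6), 127), (np.float64(5.8), 125), (np.float64(6.0), 151), (np.float64(6.2), 206)]
```

Call:
{"op": "jog_arm", "data": {"claw": [-0.34, -0.34, -0.34, 0, 0.1, 0.1], "translation": [[0, -0.1, 0], [0, -0.2, 0], [0, -0.2, 0], [0, -0.2, 0], [0, -0.2, 0], [0, -0.2, 0]], "yaw": [0, 0, 0, 0, 0, 0]}}

```text
t: 28.0
eef_pos: [0.4733, -0.2985, 0.0809]
orientation: [[-0.361, 0.932, 0.001], [0.932, 0.361, -0.0], [-0.0, 0.001, -1.0]]
wrist_force: [-0.2, -0.0, 1.1]
grip_width: 0.549
```

Call:
{"op": "jog_arm", "data": {"claw": [0.1, 0.1, 0.1, 0.1, 0.1, 0.1, 0.1], "translation": [[0, 0, -0.5], [0, 0, -1.5], [0, 0, -2.7], [0, 0, -3.8], [0, 0, -4.5], [0, 0, -4.5], [0, 0, -4.5]], "yaw": [0, 0, 0, 0, 0, 0, 0]}}

```text
t: 28.58
eef_pos: [0.4738, -0.299, 0.1945]
orientation: [[-0.361, 0.932, 0.003], [0.932, 0.361, -0.002], [-0.002, 0.002, -1.0]]
wrist_force: [-0.4, 0.3, -0.0]
grip_width: 0.549
```

```bash
python3 ob.py h;python3 - <<'E'
from h import *
b=cv2.imread("pics/g1.png");e=cv2.imread("pics/h1.png");s=cv2.imread("pics/s72.png")
g=lambda m,x,y,w,h:cv2.cvtColor(m[y:y+h,x:x+w],6).astype(np.float32)
for n,q in dict(jarlid=(320,208,22,20),jaw=(328,228,18,22),board=(340,275,40,28),cam=(355,250,24,25)).items():
    W=cv2.createHanningWindow(q[2:],5); print(n,"vs held",cv2.phaseCorrelate(g(b,*q),g(e,*q),W),np.abs(g(b,*q)-g(e,*q)).mean().round(1),"vs open",np.abs(g(s,*q)-g(e,*q)).mean().round(1))
for c in("scene","top"):
    for d in r.place_of("jar_mid",c)[:3]: print(c,d["conf"],ray(c,d["location"],.065).round(3))
E
```

```text
28.6333 [ 0.1  0.4 -0.8] [ 0.4729 -0.2984  0.1931]
28.6833 [-0.3  0.2  0.7] [ 0.4723 -0.2981  0.1923]
scene 0.49 [ 0.4643 -0.2988] 0.053 4.33
scene 0.44 [ 0.4142 -0.1888] 0.069 0.84
top 0.56 [ 0.4612 -0.3058] 0.059 4.41
jarlid vs held ((0.039345143554159634, 0.11077906835637741), 0.9734525784850121) 2.5 vs open 25.1
jaw vs held ((-0.0758386917331908, -0.037293718141754084), 1.0039542367060978) 2.4 vs open 31.7
board vs held ((-0.15008631252995386, -0.13835934006022832), 1.1101220965385437) 2.2 vs open 3.3
cam vs held ((-0.0673455185058689, 0.3916908668803316), 1.0427707695961) 2.5 vs open 27.5
scene 0.84 [ 0.5   -0.06   0.065]
scene 0.6 [0.553 0.162 0.065]
scene 0.6 [0.501 0.474 0.065]
top 0.91 [0.402 0.441 0.065]
top 0.89 [ 0.485 -0.061  0.065]
top 0.56 [0.481 0.493 0.065]
```

```bash
python3 -c "
from station import r
print(r.finish_job())"
```

```text
the job is handed in; nothing more can be done
None
```

I stood the red-lidded jar in the vice, cranked clockwise until the roller dropped into the flat of the cam, let go and handed the job in at about 29 s. No verdict was reported.

**Final checks**
- **Flat found by feel:** the crank snapped forward and the push-back fell to about 0 N. Backing off then met a forward pull of about 7.5 N.
- **After letting go:** the knob stayed at about 4.35 rad of turn in both cameras. Jaw, cam and jar images had not changed, and wrist force was about 0.
- **Vice:** image comparison showed no shift of the board.
- **Not checked:** I could not measure the clamp force on the jar. I did not re-measure the tin or the salt cellar at the end, but the hand never went near them.

**What went wrong or disagreed**
- **Knob slipped out once:** on the first cranking pass I turned the fingers the wrong way relative to the crank. I took hold again with the right orientation.
- **Higher push-back than stated:** it peaked at about 16 N before the flat, in stick-slip, against the 7 N given.
- **Jar position scatter:** the detector's last estimates of the jar differed by about 15 mm between cameras. I relied on the image comparisons instead.

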